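# Find the price-card stand with the tired spring clip and sort it out

### The arm

A 6-joint arm with a two-finger parallel gripper is mounted at the origin on the work surface. World frame = base frame: x ahead of the robot, y to its left, z up, the work surface at z = 0. Lengths are in m, angles in rad, forces in N, time in s.
With the tool pointing down it reaches from about 0.225 to 0.725 m from the base axis. Payload 3.1 kg.
Tool frame: the origin (TCP) lies midway between the tips of the shut fingers; the grasp point (between the pads) lies 19 mm behind it (bot.grip_depth is the distance from the TCP to the grasp point, in m); z points along the fingers, x is the direction in which the jaws open and shut, and the axes are right-handed (so a half turn about z gives the same grasp; the last joint's range is limited). The gripper opens to 85 mm and grips with 20 to 120 N. Pads are 22 mm wide; open, the fingers measure 114 mm over their backs; the gripper's body (76 mm by 85 mm) begins 54 mm behind the grasp point. The pads swing forward as they close: fully open they stand 13 mm farther back than shut.
Start: joints at [1.098, 0.048, 0.099, 1.622, 0, 1.443], TCP at [0.177, 0.494, 0.231] pointing down, gripper open.
Joint ranges: [-2.91, 2.91], [-0.99, 1.94], [-1.21, 1.42], [-2.12, 2.29], [-1.49, 1.47], [-3.14, 3.14]. Speed limits (rad/s): [2.79, 2.79, 3.14, 3.14, 3.14, 3.14].

### API

Orientations are given as a unit quaternion [w, x, y, z].
In Python, from station import bot, vision gives the robot as it stands.
- The arm moves only by the tool move_arm, never from a script. Its argument "moves" is a list of rows, each an object of numbers: "tx", "ty", "tz": the shift along the tool's x, y, z in mm; "rx", "ry", "rz": the turn, a rotation vector about the tool's x, y, z in rad. A call has 1 to 20 rows; each row is the pose to reach, as a shift and turn from the pose measured when the call began, along the tool's axes at that moment; what a row does not reach only later rows make up. A row lasts 1/10 s, in which the tool goes at most 50 mm and 8.59 degrees, less where a joint would pass 70% of its speed; a pose out of reach is approached as far as the arm can. A call with a gripper value outside its range is refused whole. "fingers" is the gripper's target within -1 to 1 (shut at 1, half-way at 0, fully open at -1), set as the call begins (left out, the last holds). The fingers move at their own pace and stop on an object; "newtons" is the grip in N (left out, the last holds). Time passes only in rows, so rows that repeat a pose let the fingers close. It gives the time, the measured TCP pose, the force and the opening at its end, in the units of the state.
- bot.sense(): the state, without advancing time (a new reading comes with each control period).
- vision.grab_frame(name): name is "scene" or "top"; returns a dict with "pixels" (384x512x3 uint8, red, green, blue), "vfov" (degrees; the focal length in pixels is half the picture's height over the tangent of half this angle, whatever the lens; pixels are square), "cx", "cy" (the principal point, pixels), "distortion" ([k1, k2, p1, p2, k3] as OpenCV has them; the pictures are not rectified), "rvec" (rotation vector, rad) and "tvec" (3), from world to camera coordinates, as OpenCV has them. Camera axes: x right, y down, z forward; pixel columns grow to the right and rows downward; lengths in m; the calibration is good to about 2 mm. A picture is of the moment at which its call begins. There is no depth.
- bot.finish_job(): hands the job in, once; it reports no verdict.
Trained networks look in a picture, given as the dict that the camera call returned (one of the last four; its "shot" number tells which), for a name from the list of things; names that differ only in an ending like _2 or _b are one class to them, and where a whole thing is asked for, a point or a joint stands for the part that bears it (a point fixed in the world has none). Each returns a list of dicts, best first, with "score" (0 to 1); they miss things now and then, are a little off and sometimes report something else, mostly with a low value. They report only what shows in the picture. A call takes as long as a camera call. They do not tell look-alikes from the thing itself.
- vision.spot_in(picture, label): "centre" ([x, y, z] in m, in world coordinates, good to about 4 mm: the middle of the surface that is visible of it).
The state is a dict: "time": time; "joints": joint angles; "dq": joint speeds; "joint_torque": joint torques, N m; "ee_pos": TCP position; "tool_rot": TCP orientation; "wrist_force": force on the tool from outside, world axes, zero at the start; "torque": the same for the moment, N m; "finger_gap": finger opening in m.
Only numpy, scipy, OpenCV 4.12 (cv2) and the standard library are available. Lean on these libraries where they do the work, as an engineer would, in place of code of your own. Each camera call takes 0.05 s, during which the arm holds its last target.

### The job

One of the three price-card stands has a clip whose spring has gone weak: find it by tugging the cards gently upward; a sound clip keeps its card, and a sound stand must not be lifted off the bench or lose its card. Draw the card right out of the weak clip and put it in the small plywood card tray, then set the weak stand down upright, without dropping it, on the floor of the open white foam box. Leave the two sound stands standing with their cards and do not disturb the other things on the bench.

Things in the scene. Friction and masses are not known exactly. Their poses are not given: they have to be found in the camera images.
- stand_a: loose price-card stand holding card_a; the three stands look alike. Dark steel disc base 80 mm across, 22 mm high, 12 mm stem, bright spring clip on top, 110 mm high in all. Origin: centre of the underside; z up the stem, x square to the card's face, y along its width. 0.94 kg (+-5 %): an upward pull of about 9 N lifts it
- stand_b: loose price-card stand holding card_b; the three stands look alike. Dark steel disc base 80 mm across, 22 mm high, 12 mm stem, bright spring clip on top, 110 mm high in all. Origin: centre of the underside; z up the stem, x square to the card's face, y along its width. 0.94 kg (+-5 %): an upward pull of about 9 N lifts it
- stand_c: loose price-card stand holding card_c; the three stands look alike. Dark steel disc base 80 mm across, 22 mm high, 12 mm stem, bright spring clip on top, 110 mm high in all. Origin: centre of the underside; z up the stem, x square to the card's face, y along its width. 0.94 kg (+-5 %): an upward pull of about 9 N lifts it
- stand_a_jaw: sprung jaw of stand_a's clip; origin on its hinge, 78 mm above the stand's underside and 8 mm to -x of the stem. The jaws, open upward, hold the card between x = -4 and 4 mm of the stand; the card stands at height 86 mm, lips 104 mm, tops 110 mm. Two cheeks, 50 mm apart outside along y, 16 mm wide in x, heights 68 to 84 mm: lift the stand by these. Finger tails reach 20 mm in +-x at 52 to 76 mm
- stand_b_jaw: sprung jaw of stand_b's clip; origin on its hinge, 78 mm above the stand's underside and 8 mm to -x of the stem. The jaws, open upward, hold the card between x = -4 and 4 mm of the stand; the card stands at height 86 mm, lips 104 mm, tops 110 mm. Two cheeks, 50 mm apart outside along y, 16 mm wide in x, heights 68 to 84 mm: lift the stand by these. Finger tails reach 20 mm in +-x at 52 to 76 mm
- stand_c_jaw: sprung jaw of stand_c's clip; origin on its hinge, 78 mm above the stand's underside and 8 mm to -x of the stem. The jaws, open upward, hold the card between x = -4 and 4 mm of the stand; the card stands at height 86 mm, lips 104 mm, tops 110 mm. Two cheeks, 50 mm apart outside along y, 16 mm wide in x, heights 68 to 84 mm: lift the stand by these. Finger tails reach 20 mm in +-x at 52 to 76 mm
- card_a: loose blank price card, at first in the clip of stand_a: white PVC foam board 8 mm thick (x), 70 mm wide (y), 65 mm high (z), 30 g. Origin: centre of its lower edge, z to the upper edge. The top 41 mm stand free above the jaws. The weak clip lets it slide at about 1.5 to 2.5 N, a sound one holds it beyond 10 N
- card_b: loose blank price card, at first in the clip of stand_b: white PVC foam board 8 mm thick (x), 70 mm wide (y), 65 mm high (z), 30 g. Origin: centre of its lower edge, z to the upper edge. The top 41 mm stand free above the jaws. The weak clip lets it slide at about 1.5 to 2.5 N, a sound one holds it beyond 10 N
- card_c: loose blank price card, at first in the clip of stand_c: white PVC foam board 8 mm thick (x), 70 mm wide (y), 65 mm high (z), 30 g. Origin: centre of its lower edge, z to the upper edge. The top 41 mm stand free above the jaws. The weak clip lets it slide at about 1.5 to 2.5 N, a sound one holds it beyond 10 N
- foam_box: open-topped white foam box with tape bands, fixed: outside 226 mm (x) by 256 mm (y) by 92 mm high, walls and floor 18 mm thick (inside 190 by 220 mm, floor 18 mm above the bench). Origin: centre of its underside. The weak stand goes here
- card_tray: small open plywood tray for spare cards, fixed: outside 72 mm (x) by 112 mm (y) by 40 mm high, walls and floor 4 mm thick; a short stack of small cards 34 mm high stands in it along the +x wall, 10 mm deep, so the free room is 54 mm (x) by 104 mm (y), centred 5 mm towards -x from the origin. Origin: centre of its underside
- jar: glazed jar, loose bystander, 104 mm across, 125 mm high; origin under its centre
- bowl: blue bowl, loose bystander, 100 mm across, 42 mm high; origin under its centre
- cup: white cup, loose bystander, 64 mm across, 60 mm high; origin under its centre
- tape_roll: roll of packing tape lying flat, loose bystander, 96 mm across, 45 mm high; origin under its centre
- marker: marker pen lying on the bench, loose bystander, 130 mm long along x, 17 mm thick; origin under its middle
- eraser: board eraser, loose bystander, 30 by 60 by 30 mm; origin under its centre
Mind the look-alikes: they are no part of the job. Leave any blue look-alike of the card_a alone.

How it is judged:
On the way, in this order (a step that is already met when the one before it is completed fails the run):
1. a card is drawn by the fingers right out of its clip (((z of card_a in the frame of stand_a above 0.112 m and contact force between the fingers and card_a above 0.5 N) or (z of card_b in the frame of stand_b above 0.112 m and contact force between the fingers and card_b above 0.5 N) or (z of card_c in the frame of stand_c above 0.112 m and contact force between the fingers and card_c above 0.5 N))), for 0.05 s.
2. its stand is lowered, still in the fingers, onto the floor of the foam box (within 8 mm) (((x of stand_a in the frame of foam_box between -0.06 and 0.06 m and y of stand_a in the frame of foam_box between -0.075 and 0.075 m and z of stand_a in the frame of foam_box below 0.026 m and contact force between the fingers and stand_a above 0.5 N) or (x of stand_b in the frame of foam_box between -0.06 and 0.06 m and y of stand_b in the frame of foam_box between -0.075 and 0.075 m and z of stand_b in the frame of foam_box below 0.026 m and contact force between the fingers and stand_b above 0.5 N) or (x of stand_c in the frame of foam_box between -0.06 and 0.06 m and y of stand_c in the frame of foam_box between -0.075 and 0.075 m and z of stand_c in the frame of foam_box below 0.026 m and contact force between the fingers and stand_c above 0.5 N))), for 0.05 s.
At the end, for the whole second after the job is handed in: The weak clip's card rests in the tray (inside, under 30 mm up); the weak stand is upright (0.1 rad) on the foam box floor (5 mm), both at rest and released; the other stands are upright within 15 mm of their places, each gripping its card (over 6 N), still seated (5 mm) ((((x of card_a in the frame of card_tray between -0.034 and 0.034 m and y of card_a in the frame of card_tray between -0.054 and 0.054 m and z of card_a in the frame of card_tray below 0.03 m and linear speed of card_a below 0.02 m/s and angular speed of card_a below 0.2 rad/s) and (x of stand_a in the frame of foam_box between -0.06 and 0.06 m and y of stand_a in the frame of foam_box between -0.075 and 0.075 m and z of stand_a in the frame of foam_box below 0.023 m and angle between stand_a's own z axis and vertical below 0.1 rad and linear speed of stand_a below 0.02 m/s and angular speed of stand_a below 0.2 rad/s) and (contact force between stand_b_jaw and card_b above 6 N and distance of stand_b from where it was at the start of the episode below 0.015 m and angle between stand_b's own z axis and vertical below 0.05 rad and z of card_b in the frame of stand_b between 0.083 and 0.091 m and horizontal distance between card_b and stand_b below 0.01 m) and (contact force between stand_c_jaw and card_c above 6 N and distance of stand_c from where it was at the start of the episode below 0.015 m and angle between stand_c's own z axis and vertical below 0.05 rad and z of card_c in the frame of stand_c between 0.083 and 0.091 m and horizontal distance between card_c and stand_c below 0.01 m)) or ((x of card_b in the frame of card_tray between -0.034 and 0.034 m and y of card_b in the frame of card_tray between -0.054 and 0.054 m and z of card_b in the frame of card_tray below 0.03 m and linear speed of card_b below 0.02 m/s and angular speed of card_b below 0.2 rad/s) and (x of stand_b in the frame of foam_box between -0.06 and 0.06 m and y of stand_b in the frame of foam_box between -0.075 and 0.075 m and z of stand_b in the frame of foam_box below 0.023 m and angle between stand_b's own z axis and vertical below 0.1 rad and linear speed of stand_b below 0.02 m/s and angular speed of stand_b below 0.2 rad/s) and (contact force between stand_a_jaw and card_a above 6 N and distance of stand_a from where it was at the start of the episode below 0.015 m and angle between stand_a's own z axis and vertical below 0.05 rad and z of card_a in the frame of stand_a between 0.083 and 0.091 m and horizontal distance between card_a and stand_a below 0.01 m) and (contact force between stand_c_jaw and card_c above 6 N and distance of stand_c from where it was at the start of the episode below 0.015 m and angle between stand_c's own z axis and vertical below 0.05 rad and z of card_c in the frame of stand_c between 0.083 and 0.091 m and horizontal distance between card_c and stand_c below 0.01 m)) or ((x of card_c in the frame of card_tray between -0.034 and 0.034 m and y of card_c in the frame of card_tray between -0.054 and 0.054 m and z of card_c in the frame of card_tray below 0.03 m and linear speed of card_c below 0.02 m/s and angular speed of card_c below 0.2 rad/s) and (x of stand_c in the frame of foam_box between -0.06 and 0.06 m and y of stand_c in the frame of foam_box between -0.075 and 0.075 m and z of stand_c in the frame of foam_box below 0.023 m and angle between stand_c's own z axis and vertical below 0.1 rad and linear speed of stand_c below 0.02 m/s and angular speed of stand_c below 0.2 rad/s) and (contact force between stand_a_jaw and card_a above 6 N and distance of stand_a from where it was at the start of the episode below 0.015 m and angle between stand_a's own z axis and vertical below 0.05 rad and z of card_a in the frame of stand_a between 0.083 and 0.091 m and horizontal distance between card_a and stand_a below 0.01 m) and (contact force between stand_b_jaw and card_b above 6 N and distance of stand_b from where it was at the start of the episode below 0.015 m and angle between stand_b's own z axis and vertical below 0.05 rad and z of card_b in the frame of stand_b between 0.083 and 0.091 m and horizontal distance between card_b and stand_b below 0.01 m)))); the robot touches nothing.
It fails at once if a sound stand (its clip grips its card with over 6 N) is pulled up off the bench (base raised 2 mm) ((contact force between stand_a_jaw and card_a above 6 N and height (world z) of stand_a above 0.002 m) or (contact force between stand_b_jaw and card_b above 6 N and height (world z) of stand_b above 0.002 m) or (contact force between stand_c_jaw and card_c above 6 N and height (world z) of stand_c above 0.002 m)).
It fails at once if a sound stand is tipped (0.2 rad) or shoved more than 20 mm ((contact force between stand_a_jaw and card_a above 6 N and (distance of stand_a from where it was at the start of the episode above 0.02 m or angle between stand_a's own z axis and vertical above 0.2 rad)) or (contact force between stand_b_jaw and card_b above 6 N and (distance of stand_b from where it was at the start of the episode above 0.02 m or angle between stand_b's own z axis and vertical above 0.2 rad)) or (contact force between stand_c_jaw and card_c above 6 N and (distance of stand_c from where it was at the start of the episode above 0.02 m or angle between stand_c's own z axis and vertical above 0.2 rad))).
It fails at once if a card is drawn more than 5 mm out of a sound clip ((contact force between stand_a_jaw and card_a above 6 N and z of card_a in the frame of stand_a above 0.091 m) or (contact force between stand_b_jaw and card_b above 6 N and z of card_b in the frame of stand_b above 0.091 m) or (contact force between stand_c_jaw and card_c above 6 N and z of card_c in the frame of stand_c above 0.091 m)).
It fails at once if another thing on the bench is pushed more than 20 mm (distance of any of jar, bowl, cup, tape_roll, marker, eraser from where it was at the start of the episode above 0.02 m).
It also fails if it takes over 72 s, if anything falls off the work surface, if the arm or the gripper's body presses on something with over 40 N, if the wrist force passes 120 N, or if a joint passes its speed limit or range.

## Working session

There is one attempt and no reset: what is moved stays moved. The work goes in short steps, Python scripts to look and compute and a tool call to move; the robot and the scene stay as the last step left them, time stands still between calls to the robot, and variables do not carry over. Pictures are saved under pics/ and viewed, and the job is handed in when it is done.

Besides the shell and the picture viewer there is one more tool, called after "Call:" by a JSON object that holds its "api" and its "payload". move_arm: Moves the arm, as the interface text tells. Its arguments: {"type":"object","properties":{"moves":{"type":"array","items":{"type":"object","properties":{"tx":{"type":"number"},"ty":{"type":"number"},"tz":{"type":"number"},"rx":{"type":"number"},"ry":{"type":"number"},"rz":{"type":"number"}}}},"fingers":{"type":"number"},"newtons":{"type":"number"}},"required":["moves"]}

```bash
mkdir -p pics; ls
cat > h.py <<'E'
import numpy as np,cv2
from station import bot,vision
def grab(n,f=None):
    p=vision.grab_frame(n)
    if f: cv2.imwrite('pics/'+f,p['pixels'][:,:,::-1])
    return p
def K(p):
    f=192/np.tan(np.radians(p['vfov'])/2)
    return np.array([[f,0,p['cx']],[0,f,p['cy']],[0,0,1.]])
def proj(p,X):
    return cv2.projectPoints(np.array(X,float).reshape(-1,3),np.array(p['rvec']),np.array(p['tvec']),K(p),np.array(p['distortion']))[0].reshape(-1,2)
def ray(p,uv,z):
    u=cv2.undistortPoints(np.array(uv,float).reshape(-1,1,2),K(p),np.array(p['distortion'])).reshape(-1,2)
    R=cv2.Rodrigues(np.array(p['rvec']))[0];C=-R.T@np.array(p['tvec'])
    d=np.c_[u,np.ones(len(u))]@R
    return C+d*((z-C[2])/d[:,2])[:,None]
E
python3 - <<'E'
from h import *
np.set_printoptions(precision=4,suppress=True)
a=grab('scene','s0.png');b=grab('top','t0.png')
for p in(a,b):
    R=cv2.Rodrigues(np.array(p['rvec']))[0];print(p['vfov'],-R.T@np.array(p['tvec']))
for n in ['stand_a','stand_a_jaw','card_a','foam_box','card_tray','jar','bowl','cup','tape_roll','marker','eraser']:
    for p,m in((a,'s'),(b,'t')):
        for d in vision.spot_in(p,n): print(n,m,round(d['score'],2),np.round(d['centre'],3),proj(p,d['centre']).round(0))
print(bot.sense(),bot.grip_depth)
E
```

```text
pics
57.47267788359443 [1.1503 0.1737 0.5813]
43.43624849116374 [0.4236 0.0149 1.2201]
stand_a s 0.8 [0.595 0.228 0.076] [[341. 212.]]
stand_a s 0.6 [0.578 0.113 0.02 ] [[287. 217.]]
stand_a s 0.57 [ 0.547 -0.021  0.02 ] [[234. 200.]]
stand_a s 0.24 [0.54  0.369 0.021] [[402. 222.]]
stand_a t 0.78 [0.576 0.222 0.023] [[182. 190.]]
stand_a t 0.73 [ 0.528 -0.031  0.022] [[282. 209.]]
stand_a t 0.58 [0.552 0.11  0.02 ] [[226. 199.]]
stand_a_jaw s 0.17 [ 0.7   -0.085  0.029] [[185. 239.]]
stand_a_jaw t 0.69 [ 0.52  -0.03   0.074] [[283. 210.]]
stand_a_jaw t 0.32 [0.71  0.333 0.041] [[137. 137.]]
card_a s 0.97 [0.57  0.113 0.129] [[290. 177.]]
card_a s 0.88 [0.696 0.052 0.049] [[249. 242.]]
card_a s 0.85 [0.439 0.288 0.044] [[367. 182.]]
card_a s 0.65 [ 0.538 -0.027  0.132] [[230. 160.]]
card_a s 0.56 [0.594 0.225 0.133] [[345. 190.]]
card_a t 0.74 [ 0.531 -0.028  0.148] [[283. 202.]]
card_a t 0.58 [ 0.53  -0.33   0.017] [[402. 206.]]
card_a t 0.57 [0.589 0.223 0.153] [[171. 177.]]
card_a t 0.55 [0.568 0.104 0.148] [[224. 186.]]
card_a t 0.46 [0.433 0.281 0.056] [[154. 248.]]
foam_box s 0
[... 886 characters left out ...]
.18  0.011] [[322. 177.]]
marker t 0.56 [0.404 0.171 0.013] [[202. 259.]]
eraser t 0.65 [ 0.397 -0.09   0.028] [[307. 261.]]
eraser t 0.35 [0.708 0.336 0.04 ] [[136. 138.]]
eraser t 0.19 [0.548 0.374 0.009] [[123. 202.]]
{'time': 1.2, 'joints': array([ 1.0982,  0.048 ,  0.0992,  1.622 , -0.    ,  1.443 ]), 'dq': array([-0.0003, -0.0007,  0.0006,  0.0002,  0.0009, -0.001 ]), 'joint_torque': array([ -0.0003, -33.8651,  32.0159,   0.0013,  -0.0002,  -0.    ]), 'ee_pos': array([0.1775, 0.4941, 0.2313]), 'tool_rot': array([-0.    ,  0.8179,  0.5753,  0.    ]), 'wrist_force': array([-0.0975,  0.3359,  0.7643]), 'torque': array([-0.0121, -0.0137,  0.0104]), 'finger_gap': 0.08529257991355899} 0.0187
```

View images.

View pics/s0.png

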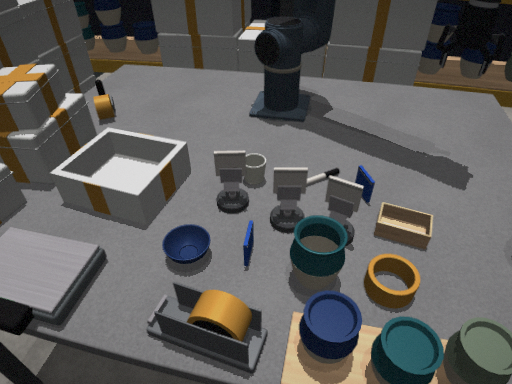

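View pics/t0.png

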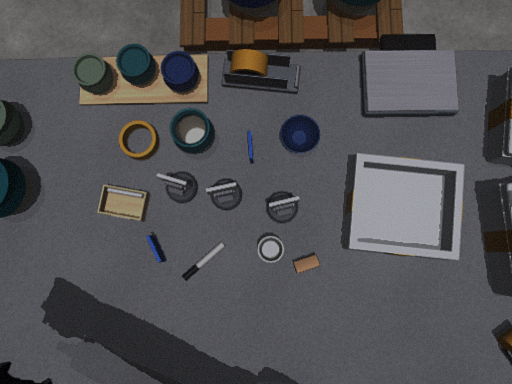

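Run:
```python
import cv2
a=cv2.imread('pics/s0.png');b=cv2.imread('pics/t0.png')
cv2.imwrite('pics/s0c.png',cv2.resize(a[130:250,195:425],None,fx=3.4,fy=3.4,interpolation=2))
cv2.imwrite('pics/t0c.png',cv2.resize(b[150:275,100:300],None,fx=4,fy=4,interpolation=2))
```

```text
(no output)
```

View pics/s0c.png

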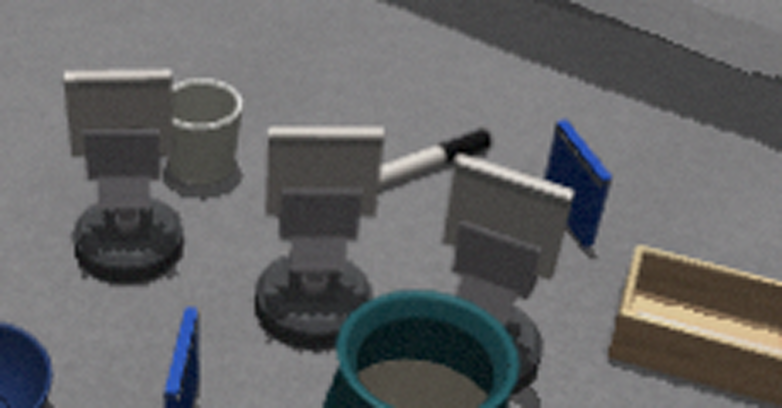

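View pics/t0c.png

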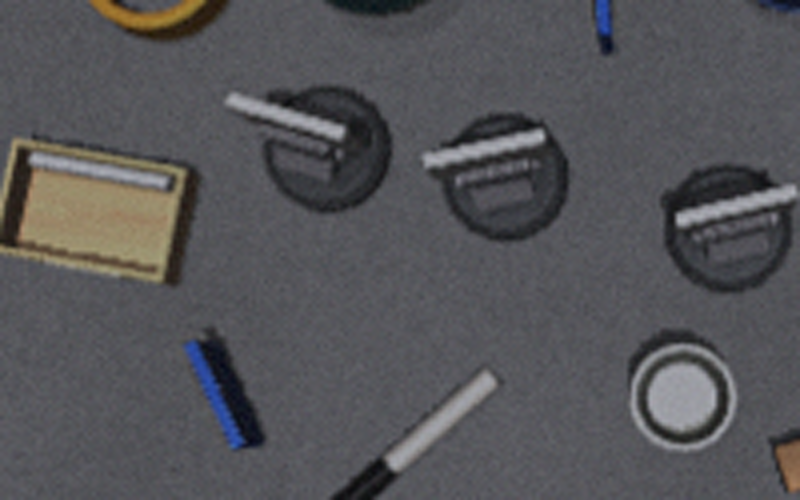

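```bash
cat > fit.py <<'E'
from h import *
from scipy.optimize import least_squares
import sys
np.set_printoptions(precision=4,suppress=True)
a=grab('scene');b=grab('top')
def sc(q): return (np.array(q)+.5)/3.4-.5+[195,130]
def tc(q): return (np.array(q)+.5)/4-.5+[100,150]
D={'R':([(66,77),(171,74)],[(797,191),(680,218)],(728,228)),
'M':([(268,133.5),(383.5,131)],[(545,135),(427,160)],(506,176)),
'L':([(457,159),(571.5,194)],[(345,132),(230,99)],(328,148))}
ia=a['pixels'][:,:,::-1].copy();ib=b['pixels'][:,:,::-1].copy()
BA=cv2.resize(ia[130:250,195:425],None,fx=3.4,fy=3.4,interpolation=2);BB=cv2.resize(ib[150:275,100:300],None,fx=4,fy=4,interpolation=2)
for n,(s,t,d) in D.items():
    s,t=sc(s),tc(t)
    def pts(q):
        x,y,w=q;v=np.array([-np.sin(w),np.cos(w)])*.035
        return np.array([[x-v[0],y-v[1],.151],[x+v[0],y+v[1],.151]])
    f=lambda q:np.r_[(proj(a,pts(q))-s).ravel(),(proj(b,pts(q))-t).ravel()]
    r=least_squares(f,[.57,.1,0]);print(n,r.x,r.fun.round(1),'disc',ray(b,tc([d]),.02))
    x,y,w=r.x;c,si=np.cos(w),np.sin(w);Rm=np.array([[c,-si],[si,c]])
    box=np.array([[i,j] for i,j in((-.004,-.035),(.004,-.035),(.004,.035),(-.004,.035))])@Rm.T+[x,y]
    th=np.linspace(0,6.28,40)
    rings=[np.c_[box,np.full(4,.151)],np.c_[box,np.full(4,.11)],np.c_[x+.04*np.cos(th),y+.04*np.sin(th),0*th+.022]]
    for g in rings:
        ua=(proj(a,g)-[195,130]+.5)*3.4-.5;ub=(proj(b,g)-[100,150]+.5)*4-.5
        cv2.polylines(BA,[ua.round().astype(int)],True,(0,255,0));cv2.polylines(BB,[ub.round().astype(int)],True,(0,255,0))
cv2.imwrite('pics/fa.png',BA);cv2.imwrite('pics/fb.png',BB)
E
python3 fit.py
```

```text
R [ 0.5342 -0.0293  0.2254] [-0.9 -0.9 -0.1 -0.4  0.1 -0.5 -1.2  0.1] disc [[ 0.5326 -0.0293  0.02  ]]
M [0.5679 0.1113 0.2139] [-0.4 -0.8 -0.3 -0.1  0.  -0.6 -0.9  0.1] disc [[0.5667 0.1094 0.02  ]]
L [ 0.5874  0.2237 -0.2898] [-0.6 -0.6  0.1 -0.1 -0.1 -0.2 -0.6 -0.3] disc [[0.5857 0.2221 0.02  ]]
```

View pics/fa.png

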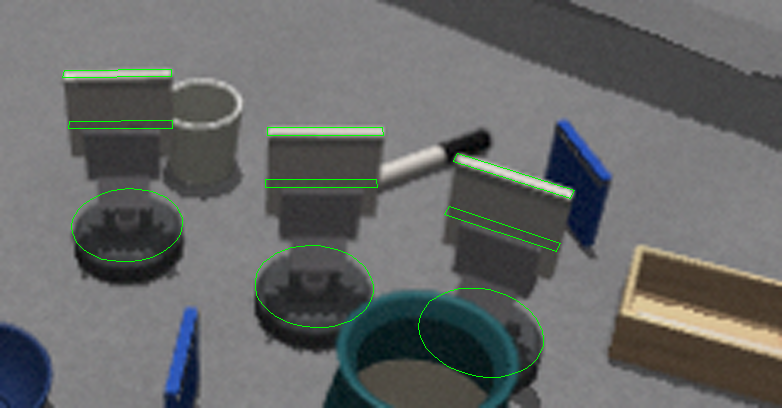

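View pics/fb.png

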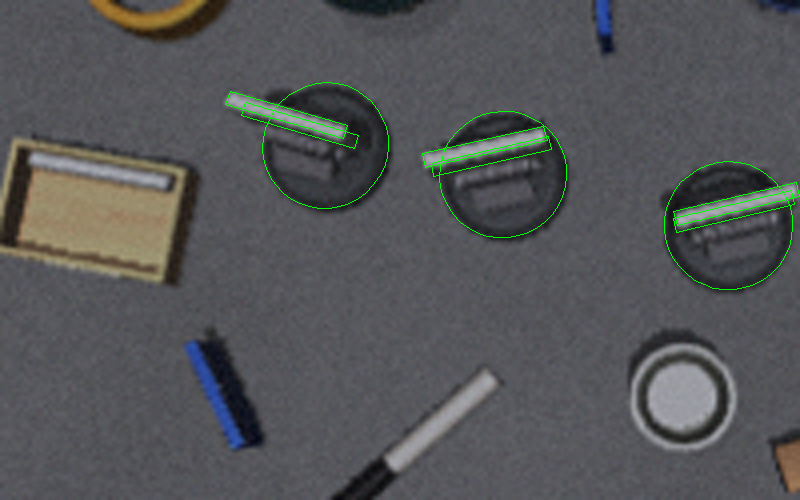

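```bash
cat > mv.py <<'E'
import sys
from h import *
from scipy.spatial.transform import Rotation as Ro
np.set_printoptions(precision=4,suppress=True)
# usage: mv.py x y z angle
def go(x,y,z,w):
    s=bot.sense();q=s['tool_rot'];R=Ro.from_quat([q[1],q[2],q[3],q[0]])
    T=Ro.from_matrix(np.array([[np.cos(w),np.sin(w),0],[np.sin(w),-np.cos(w),0],[0,0,-1]]))
    d=R.inv().apply(np.array([x,y,z])-s['ee_pos'])*1000
    print('t=%.2f'%s['time'],'pos',s['ee_pos'],'gap %.4f'%s['finger_gap'],'F',s['wrist_force'],'T',s['torque'],'j',s['joints'])
    print('MOVE',d.round(1),'rot',(R.inv()*T).as_rotvec().round(3))
if __name__=='__main__': go(*map(float,sys.argv[1:]))
E
python3 mv.py .5874 .2237 .2 -.29
python3 - <<'E'
from h import *
b=grab('top')
i=b['pixels'][:,:,::-1]
cv2.imwrite('pics/tray.png',cv2.resize(i[175:230,90:160],None,fx=8,fy=8,interpolation=2))
cv2.imwrite('pics/box.png',cv2.resize(i[140:270,335:475],None,fx=4,fy=4,interpolation=2))
E
```

```text
t=1.30 pos [0.1775 0.4941 0.2313] gap 0.0855 F [ 0.2869  0.5261 -0.2902] T [-0.0923  0.049  -0.0136] j [1.0982 0.048  0.0992 1.622  0.     1.443 ]
MOVE [-115.9  477.2   31.3] rot [0.    0.    1.516]
```

View pics/tray.png

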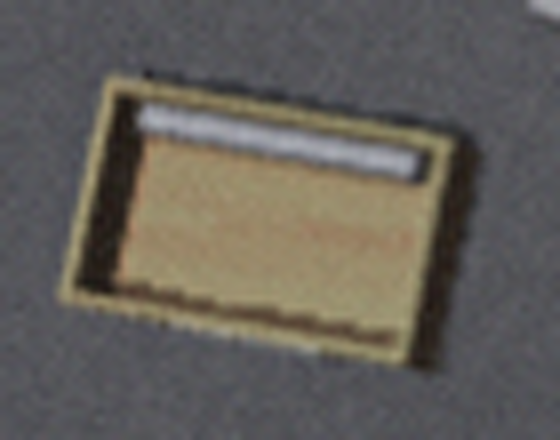

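View pics/box.png

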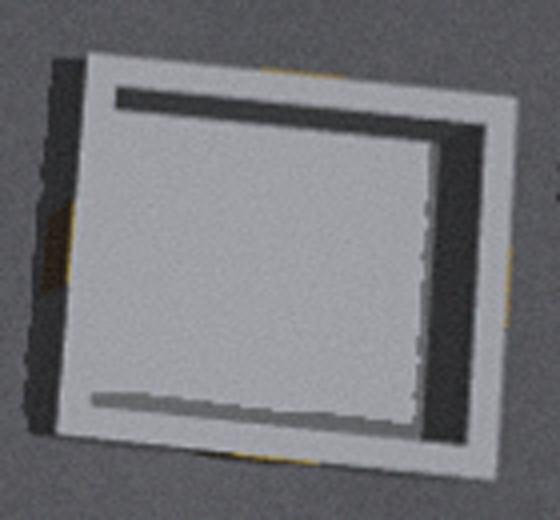

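Run:
```python
from h import *
np.set_printoptions(precision=4,suppress=True)
b=grab('top')
for q,s,o,z in(([(110,75),(455,135),(408,365),(62,298)],8,(90,175),.04),([(88,53),(517,97),(495,480),(57,435)],4,(335,140),.092)):
    P=ray(b,(np.array(q)+.5)/s-.5+o,z)[:,:2]
    e=np.roll(P,-1,0)-P
    print(P,P.mean(0),np.linalg.norm(e,axis=1),np.arctan2(e[:,1],e[:,0]))
```

```text
[[0.5921 0.4172]
 [0.5719 0.3069]
 [0.5003 0.3203]
 [0.522  0.4304]] [0.5466 0.3687] [0.1121 0.0728 0.1122 0.0713] [-1.7516  2.9572  1.3765 -0.1849]
[[ 0.6522 -0.2067]
 [ 0.623  -0.461 ]
 [ 0.3983 -0.4344]
 [ 0.4273 -0.181 ]] [ 0.5252 -0.3208] [0.256  0.2263 0.2551 0.2264] [-1.6851  3.0237  1.4568 -0.114 ]
```

Call:
{"api": "move_arm", "payload": {"moves": [{"tx":-10,"ty":40,"tz":0,"rz":0.14},{"tx":-21,"ty":85,"tz":0,"rz":0.28},{"tx":-31,"ty":130,"tz":0,"rz":0.42},{"tx":-42,"ty":175,"tz":0,"rz":0.56},{"tx":-53,"ty":220,"tz":0,"rz":0.7},{"tx":-64,"ty":265,"tz":0,"rz":0.84},{"tx":-75,"ty":310,"tz":0,"rz":0.98},{"tx":-86,"ty":355,"tz":0,"rz":1.12},{"tx":-97,"ty":400,"tz":0,"rz":1.26},{"tx":-108,"ty":445,"tz":10,"rz":1.4},{"tx":-115.9,"ty":477.2,"tz":20,"rz":1.516},{"tx":-115.9,"ty":477.2,"tz":31.3,"rz":1.516},{"tx":-115.9,"ty":477.2,"tz":31.3,"rz":1.516},{"tx":-115.9,"ty":477.2,"tz":31.3,"rz":1.516}], "fingers": 0.2, "newtons": 20}}

```text
invalid input
```

```bash
python3 mv.py .5874 .2237 .118 -.29
python3 - <<'E'
from h import *
for n in('scene','top'):
    p=grab(n);i=p['pixels'][:,:,::-1];x,y=proj(p,[.5874,.2237,.151])[0].astype(int)
    cv2.imwrite(f'pics/g1{n}.png',cv2.resize(i[y-50:y+50,x-60:x+60],None,fx=5,fy=5,interpolation=2))
E
```

```text
t=1.40 pos [0.1775 0.4941 0.2313] gap 0.0852 F [0.3181 0.9007 0.0114] T [ 0.0203  0.0112 -0.021 ] j [ 1.0982  0.048   0.0992  1.622  -0.      1.443 ]
MOVE [-115.9  477.2  113.3] rot [-0.    -0.     1.516]
```

View pics/g1scene.png

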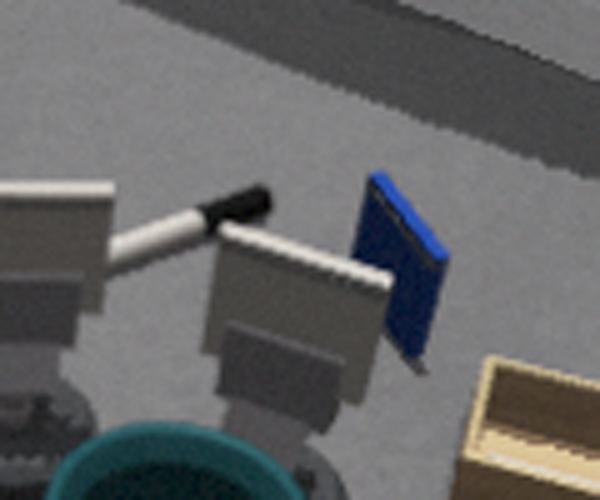

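View pics/g1top.png

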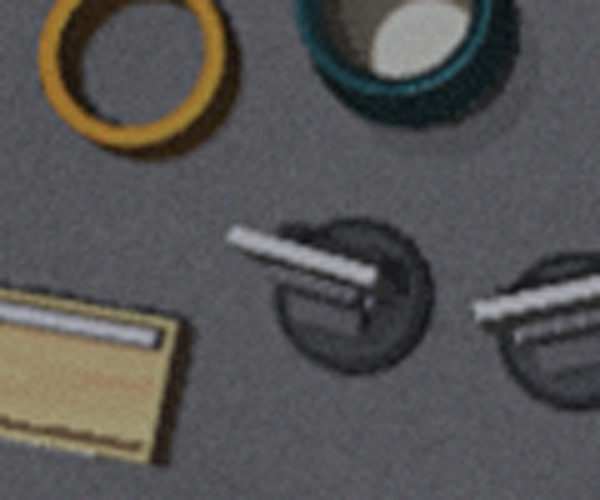

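Call:
{"api": "move_arm", "payload": {"moves": [{"tx":-10,"ty":40,"tz":0,"rx":0,"ry":0,"rz":0.14},{"tx":-21,"ty":85,"tz":0,"rx":0,"ry":0,"rz":0.28},{"tx":-31,"ty":130,"tz":0,"rx":0,"ry":0,"rz":0.42},{"tx":-42,"ty":175,"tz":0,"rx":0,"ry":0,"rz":0.56},{"tx":-53,"ty":220,"tz":0,"rx":0,"ry":0,"rz":0.7},{"tx":-64,"ty":265,"tz":0,"rx":0,"ry":0,"rz":0.84},{"tx":-75,"ty":310,"tz":0,"rx":0,"ry":0,"rz":0.98},{"tx":-86,"ty":355,"tz":0,"rx":0,"ry":0,"rz":1.12},{"tx":-97,"ty":400,"tz":0,"rx":0,"ry":0,"rz":1.26},{"tx":-108,"ty":445,"tz":10,"rx":0,"ry":0,"rz":1.4},{"tx":-116,"ty":477,"tz":20,"rx":0,"ry":0,"rz":1.516},{"tx":-116,"ty":477,"tz":31,"rx":0,"ry":0,"rz":1.516},{"tx":-116,"ty":477,"tz":31,"rx":0,"ry":0,"rz":1.516},{"tx":-116,"ty":477,"tz":31,"rx":0,"ry":0,"rz":1.516}], "fingers": 0.2, "newtons": 20}}

```text
time: 2.9
ee_pos: [0.5862, 0.2243, 0.2002]
tool_rot: [0.0, 0.99, -0.144, -0.001]
wrist_force: [-0.8, 0.2, 1.2]
finger_gap: 0.0342
```

```bash
python3 mv.py .5874 .2237 .118 -.29
cat > crop.py <<'E'
import sys
from h import *
tag,x,y,z=sys.argv[1],*map(float,sys.argv[2:5])
o=[]
for n in('scene','top'):
    p=grab(n);i=p['pixels'][:,:,::-1];u,v=proj(p,[x,y,z])[0].astype(int)
    u=np.clip(u,42,468);v=np.clip(v,45,339)
    o.append(cv2.resize(i[v-45:v+45,u-40:u+40],None,fx=5,fy=5,interpolation=2))
cv2.imwrite(f'pics/{tag}.png',np.hstack(o))
E
python3 crop.py g2 .5874 .2237 .16
```

```text
t=2.90 pos [0.5862 0.2243 0.2002] gap 0.0342 F [-0.8148  0.1539  1.249 ] T [-0.0518 -0.0481  0.0127] j [0.2584 0.3182 0.3453 1.5992 0.0005 2.1177]
MOVE [ 1.5  0.2 82.2] rot [0.    0.001 0.001]
```

View pics/g2.png

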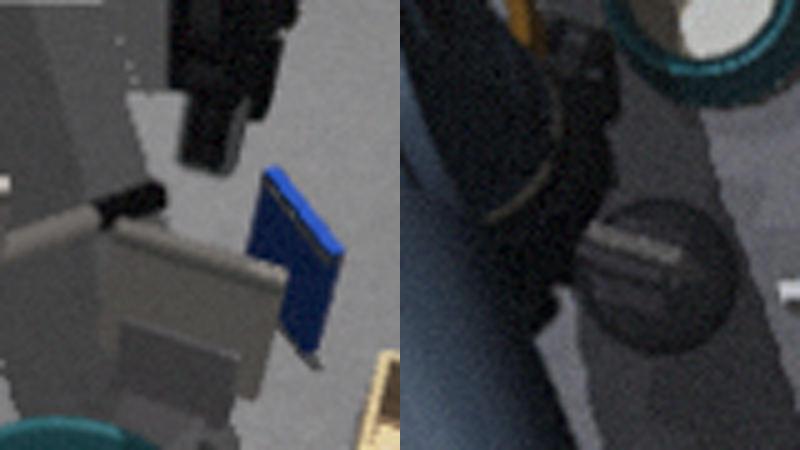

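Call:
{"api": "move_arm", "payload": {"moves": [{"tx":1.5,"ty":0,"tz":30,"rx":0,"ry":0,"rz":0},{"tx":1.5,"ty":0,"tz":60,"rx":0,"ry":0,"rz":0},{"tx":1.5,"ty":0,"tz":82,"rx":0,"ry":0,"rz":0},{"tx":1.5,"ty":0,"tz":82,"rx":0,"ry":0,"rz":0},{"tx":1.5,"ty":0,"tz":82,"rx":0,"ry":0,"rz":0}], "fingers": 0.55}}

```text
time: 3.5
ee_pos: [0.5876, 0.2252, 0.1205]
tool_rot: [-0.001, 0.99, -0.143, 0.001]
wrist_force: [0.2, 0.0, -0.3]
finger_gap: 0.0189
```

```bash
python3 mv.py .5874 .2237 .118 -.29
python3 crop.py g3 .5874 .2237 .13
```

```text
t=3.50 pos [0.5876 0.2252 0.1205] gap 0.0189 F [ 0.1964  0.0179 -0.2955] T [ 0.0115 -0.0427 -0.0512] j [0.2593 0.3206 0.1902 1.4385 0.0003 2.1165]
MOVE [0.2 1.5 2.5] rot [-0.001 -0.001  0.004]
```

View pics/g3.png

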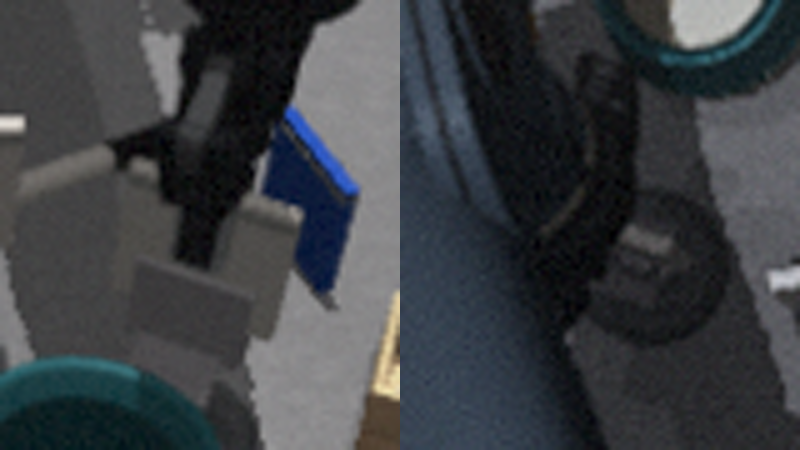

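Call:
{"api": "move_arm", "payload": {"moves": [{"tx":0,"ty":0,"tz":0,"rx":0,"ry":0,"rz":0},{"tx":0,"ty":0,"tz":0,"rx":0,"ry":0,"rz":0},{"tx":0,"ty":0,"tz":0,"rx":0,"ry":0,"rz":0}], "fingers": 0.72}}

```text
time: 3.9
ee_pos: [0.5898, 0.2254, 0.1235]
tool_rot: [-0.002, 0.99, -0.143, 0.003]
wrist_force: [-0.1, 0.2, 0.2]
finger_gap: 0.0118
```

Call:
{"api": "move_arm", "payload": {"moves": [{"tx":0,"ty":0,"tz":0,"rx":0,"ry":0,"rz":0},{"tx":0,"ty":0,"tz":0,"rx":0,"ry":0,"rz":0}], "fingers": 0.76}}

```text
time: 4.1
ee_pos: [0.5895, 0.2256, 0.1236]
tool_rot: [-0.002, 0.99, -0.143, 0.003]
wrist_force: [-2.4, -0.6, 1.5]
finger_gap: 0.0105
```

Call:
{"api": "move_arm", "payload": {"moves": [{"tx":-1,"ty":0,"tz":1,"rx":0,"ry":0,"rz":0},{"tx":-1,"ty":0,"tz":1,"rx":0,"ry":0,"rz":0},{"tx":-1,"ty":0,"tz":1,"rx":0,"ry":0,"rz":0}]}}

```text
time: 4.4
ee_pos: [0.5887, 0.2257, 0.1224]
tool_rot: [-0.002, 0.99, -0.143, 0.003]
wrist_force: [1.3, -0.1, 0.5]
finger_gap: 0.0104
```

```bash
python3 mv.py .5874 .2237 .118 -.29
python3 crop.py g4 .5874 .2237 .11;python3 mv.py .5874 .2237 .118 -.29
```

```text
t=4.40 pos [0.5887 0.2257 0.1224] gap 0.0104 F [ 1.3184 -0.1279  0.468 ] T [ 0.0465 -0.0503  0.033 ] j [0.2596 0.3173 0.1899 1.4363 0.0005 2.1174]
MOVE [-0.7  2.3  4.4] rot [-0.004 -0.006  0.003]
t=4.50 pos [0.5886 0.2257 0.1225] gap 0.0104 F [-0.4533  0.0924  0.9354] T [-0.0692  0.0277 -0.0043] j [0.2596 0.3173 0.19   1.4365 0.0005 2.1174]
MOVE [-0.6  2.3  4.5] rot [-0.004 -0.006  0.003]
```

View pics/g4.png

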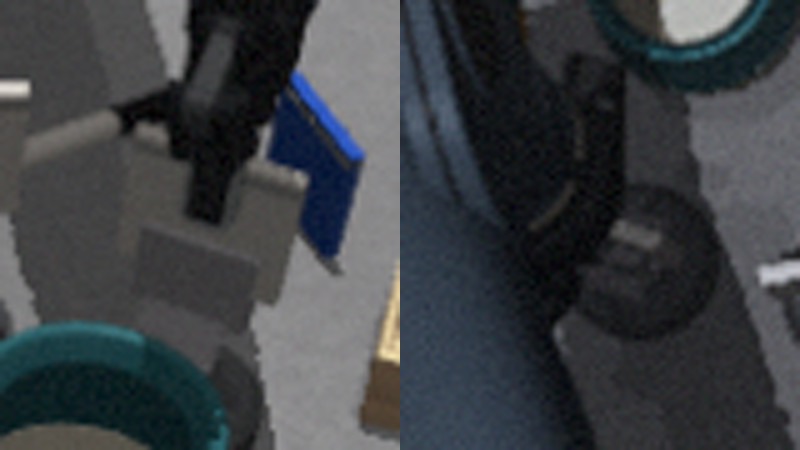

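Gap 10.4 mm around the 8 mm card, no contact. Close.

Call:
{"api": "move_arm", "payload": {"moves": [{"tx":0,"ty":0,"tz":0,"rx":0,"ry":0,"rz":0},{"tx":0,"ty":0,"tz":0,"rx":0,"ry":0,"rz":0},{"tx":0,"ty":0,"tz":0,"rx":0,"ry":0,"rz":0}], "fingers": 1, "newtons": 20}}

```text
time: 4.8
ee_pos: [0.5885, 0.2258, 0.1226]
tool_rot: [-0.002, 0.99, -0.143, 0.003]
wrist_force: [-0.5, 0.3, 0.6]
finger_gap: 0.0079
```

Run:
```python
from h import *
F=[]
for k in range(4):
    grab('top');s=bot.sense();F.append(s['wrist_force'])
print(np.mean(F,0),np.std(F,0),s['torque'],s['ee_pos'],s['time'])
```

```text
[-1.42588554 -0.38664529  0.60651215] [0.44531643 0.32440569 0.45138832] [-0.00205877  0.36710712  0.06351059] [0.58855495 0.22574453 0.1225578 ] 5.0
```

Call:
{"api": "move_arm", "payload": {"moves": [{"tx":0,"ty":0,"tz":-0.5,"rx":0,"ry":0,"rz":0},{"tx":0,"ty":0,"tz":-1,"rx":0,"ry":0,"rz":0},{"tx":0,"ty":0,"tz":-1,"rx":0,"ry":0,"rz":0}]}}

```text
time: 5.3
ee_pos: [0.5883, 0.2257, 0.1226]
tool_rot: [-0.001, 0.99, -0.143, 0.003]
wrist_force: [0.7, 0.5, -4.1]
finger_gap: 0.0076
```

```bash
cat > ff.py <<'E'
from h import *
F=[]
np.set_printoptions(precision=4,suppress=True)
for k in range(3):
    grab('top');s=bot.sense();F.append(s['wrist_force'])
print(np.mean(F,0),np.std(F,0),s['torque'],s['ee_pos'],s['time'],s['finger_gap'])
E
python3 ff.py
```

```text
[ 1.1183  0.5726 -4.9513] [0.5242 0.7734 0.1696] [ 0.1302 -0.1513  0.0136] [0.5883 0.2257 0.1226] 5.45 0.0076475023252292945
```

Call:
{"api": "move_arm", "payload": {"moves": [{"tx":0,"ty":0,"tz":0,"rx":0,"ry":0,"rz":0},{"tx":0,"ty":0,"tz":0,"rx":0,"ry":0,"rz":0}]}}

```text
time: 5.65
ee_pos: [0.5884, 0.2257, 0.1226]
tool_rot: [-0.001, 0.99, -0.143, 0.003]
wrist_force: [1.3, 0.5, -3.2]
finger_gap: 0.0078
```

Call:
{"api": "move_arm", "payload": {"moves": [{"tx":0,"ty":0,"tz":0,"rx":0,"ry":0,"rz":0},{"tx":0,"ty":0,"tz":0,"rx":0,"ry":0,"rz":0},{"tx":0,"ty":0,"tz":0,"rx":0,"ry":0,"rz":0},{"tx":0,"ty":0,"tz":-30,"rx":0,"ry":0,"rz":0},{"tx":0,"ty":0,"tz":-70,"rx":0,"ry":0,"rz":0},{"tx":0,"ty":0,"tz":-80,"rx":0,"ry":0,"rz":0},{"tx":0,"ty":0,"tz":-80,"rx":0,"ry":0,"rz":0}], "fingers": 0.45}}

```text
time: 6.35
ee_pos: [0.5898, 0.226, 0.2065]
tool_rot: [-0.003, 0.99, -0.143, 0.006]
wrist_force: [0.7, 0.3, 0.5]
finger_gap: 0.0233
```

```bash
python3 mv.py .5679 .1113 .2 .214;python3 crop.py g5 .5874 .2237 .11
```

```text
t=6.35 pos [0.5898 0.226  0.2065] gap 0.0233 F [0.7278 0.2544 0.5243] T [-0.007  -0.0065 -0.0195] j [0.2596 0.3135 0.3521 1.5963 0.0006 2.1173]
MOVE [ 11.4 116.3   5.8] rot [-0.004 -0.012 -0.501]
```

View pics/g5.png

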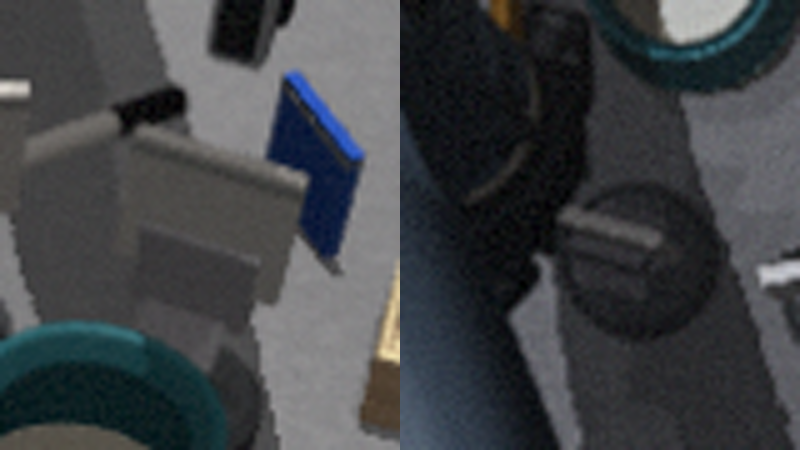

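Call:
{"api": "move_arm", "payload": {"moves": [{"tx":3,"ty":30,"tz":0,"rx":0,"ry":0,"rz":-0.13},{"tx":6,"ty":60,"tz":0,"rx":0,"ry":-0.006,"rz":-0.26},{"tx":9,"ty":90,"tz":3,"rx":0,"ry":-0.01,"rz":-0.39},{"tx":11.4,"ty":116.3,"tz":5.8,"rx":-0.004,"ry":-0.012,"rz":-0.501},{"tx":11.4,"ty":116.3,"tz":5.8,"rx":-0.004,"ry":-0.012,"rz":-0.501},{"tx":11.4,"ty":116.3,"tz":5.8,"rx":-0.004,"ry":-0.012,"rz":-0.501},{"tx":11.4,"ty":116.3,"tz":5.8,"rx":-0.004,"ry":-0.012,"rz":-0.501}], "fingers": 0.45}}

```text
time: 7.15
ee_pos: [0.5655, 0.1115, 0.1948]
tool_rot: [0.0, 0.994, 0.107, -0.004]
wrist_force: [0.6, 0.7, 0.4]
finger_gap: 0.0233
```

```bash
python3 mv.py .5679 .1113 .12 .214
```

```text
t=7.15 pos [0.5655 0.1115 0.1948] gap 0.0233 F [0.5994 0.7461 0.3942] T [-0.0177 -0.0502 -0.0122] j [ 0.0785  0.1866  0.1779  1.5705 -0.0003  1.4355]
MOVE [ 3.   0.8 74.8] rot [-0.001  0.008 -0.   ]
```

Call:
{"api": "move_arm", "payload": {"moves": [{"tx":3,"ty":0,"tz":25,"rx":0,"ry":0.004,"rz":0},{"tx":3,"ty":0,"tz":50,"rx":0,"ry":0.008,"rz":0},{"tx":3,"ty":0,"tz":70,"rx":0,"ry":0.008,"rz":0},{"tx":3,"ty":0,"tz":73,"rx":0,"ry":0.008,"rz":0},{"tx":3,"ty":0,"tz":73,"rx":0,"ry":0.008,"rz":0},{"tx":3,"ty":0,"tz":73,"rx":0,"ry":0.008,"rz":0}]}}

```text
time: 7.75
ee_pos: [0.5686, 0.1126, 0.1232]
tool_rot: [-0.0, 0.994, 0.107, 0.001]
wrist_force: [-0.6, 0.2, 0.3]
finger_gap: 0.0236
```

```bash
python3 crop.py g6 .5679 .1113 .13;python3 mv.py .5685 .1113 .121 .214
```

```text
t=7.85 pos [0.569  0.1124 0.1237] gap 0.0238 F [-0.6303  0.036   0.1288] T [ 0.0512 -0.0423  0.0184] j [0.079  0.19   0.0404 1.4186 0.0007 1.4358]
MOVE [-0.7  0.9  2.7] rot [-0.    -0.003 -0.   ]
```

View pics/g6.png

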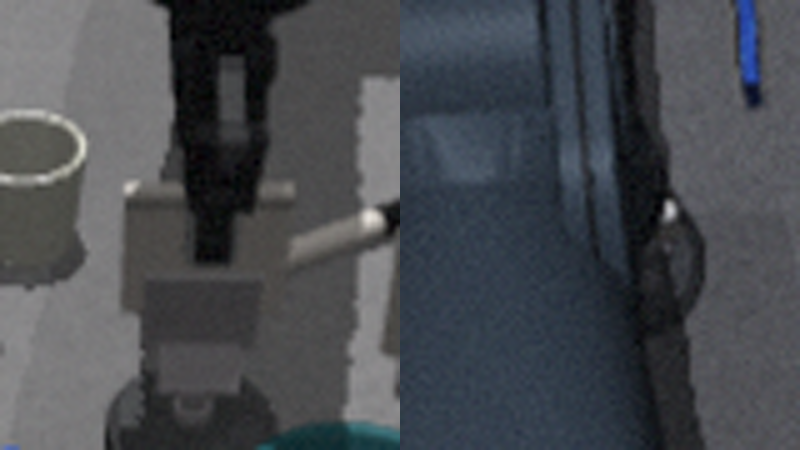

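Fingers straddle the middle card. Close to about 11 mm and check for contact.

Call:
{"api": "move_arm", "payload": {"moves": [{"tx":-0.7,"ty":1,"tz":1,"rx":0,"ry":-0.003,"rz":0},{"tx":-0.7,"ty":1,"tz":1,"rx":0,"ry":-0.003,"rz":0},{"tx":-0.7,"ty":1,"tz":1,"rx":0,"ry":-0.003,"rz":0}], "fingers": 0.74}}

```text
time: 8.15
ee_pos: [0.5689, 0.1112, 0.1232]
tool_rot: [-0.0, 0.994, 0.107, 0.0]
wrist_force: [-0.1, 0.3, 0.4]
finger_gap: 0.0107
```

```bash
python3 ff.py
```

```text
[-0.3186 -0.0869 -0.2376] [0.1805 0.5854 0.5072] [-0.0254 -0.0357  0.001 ] [0.5685 0.1112 0.1227] 8.3 0.011183102043647837
```

Call:
{"api": "move_arm", "payload": {"moves": [{"tx":0,"ty":0,"tz":0,"rx":0,"ry":0,"rz":0},{"tx":0,"ty":0,"tz":0,"rx":0,"ry":0,"rz":0},{"tx":0,"ty":0,"tz":0,"rx":0,"ry":0,"rz":0}], "fingers": 1}}

```text
time: 8.6
ee_pos: [0.5684, 0.1111, 0.1227]
tool_rot: [-0.0, 0.994, 0.107, -0.0]
wrist_force: [-1.4, -0.6, 0.8]
finger_gap: 0.0076
```

```bash
python3 ff.py
```

```text
[-1.1028 -0.0539  1.1584] [0.721  0.3191 0.3295] [-0.0187  0.2266 -0.0346] [0.5684 0.1111 0.1227] 8.75 0.007424050222389365
```

Call:
{"api": "move_arm", "payload": {"moves": [{"tx":0,"ty":0,"tz":-0.5,"rx":0,"ry":0,"rz":0},{"tx":0,"ty":0,"tz":-1,"rx":0,"ry":0,"rz":0},{"tx":0,"ty":0,"tz":-1,"rx":0,"ry":0,"rz":0}]}}

```text
time: 9.05
ee_pos: [0.5683, 0.1111, 0.1233]
tool_rot: [-0.0, 0.994, 0.107, -0.001]
wrist_force: [0.3, -0.4, -1.7]
finger_gap: 0.0074
```

```bash
python3 ff.py
```

```text
[-0.0757 -0.5916 -1.8892] [0.1836 0.5763 0.1799] [-0.0089 -0.0648 -0.0436] [0.5683 0.1111 0.1235] 9.2 0.007817336312981172
```

Call:
{"api": "move_arm", "payload": {"moves": [{"tx":0,"ty":0,"tz":-0.6,"rx":0,"ry":0,"rz":0},{"tx":0,"ty":0,"tz":-1,"rx":0,"ry":0,"rz":0},{"tx":0,"ty":0,"tz":-1,"rx":0,"ry":0,"rz":0}]}}

```text
time: 9.5
ee_pos: [0.5683, 0.1111, 0.1245]
tool_rot: [-0.0, 0.994, 0.107, -0.0]
wrist_force: [1.0, 0.8, -2.3]
finger_gap: 0.0075
```

```bash
python3 ff.py
```

```text
[ 0.0605 -0.096  -1.4137] [0.63   0.1275 0.3577] [-0.009  -0.0602 -0.0683] [0.5683 0.1111 0.1246] 9.65 0.00785906598567637
```

Call:
{"api": "move_arm", "payload": {"moves": [{"tx":0,"ty":0,"tz":-4,"rx":0,"ry":0,"rz":0},{"tx":0,"ty":0,"tz":-8,"rx":0,"ry":0,"rz":0},{"tx":0,"ty":0,"tz":-12,"rx":0,"ry":0,"rz":0},{"tx":0,"ty":0,"tz":-16,"rx":0,"ry":0,"rz":0},{"tx":0,"ty":0,"tz":-20,"rx":0,"ry":0,"rz":0},{"tx":0,"ty":0,"tz":-24,"rx":0,"ry":0,"rz":0},{"tx":0,"ty":0,"tz":-28,"rx":0,"ry":0,"rz":0},{"tx":0,"ty":0,"tz":-32,"rx":0,"ry":0,"rz":0},{"tx":0,"ty":0,"tz":-45,"rx":0,"ry":0,"rz":0},{"tx":0,"ty":0,"tz":-65,"rx":0,"ry":0,"rz":0},{"tx":0,"ty":0,"tz":-75,"rx":0,"ry":0,"rz":0},{"tx":0,"ty":0,"tz":-75,"rx":0,"ry":0,"rz":0}]}}

```text
time: 10.85
ee_pos: [0.5699, 0.1113, 0.2025]
tool_rot: [-0.0, 0.994, 0.107, 0.002]
wrist_force: [0.5, 0.3, 0.5]
finger_gap: 0.0081
```

```bash
python3 - <<'E'
from h import *
p=grab('scene');i=p['pixels'][:,:,::-1]
cv2.imwrite('pics/g7.png',cv2.resize(i[80:270,190:440],None,fx=3,fy=3,interpolation=2))
E
python3 mv.py .54 .37 .2 -.18
```

```text
t=10.90 pos [0.5692 0.1112 0.201 ] gap 0.0075 F [-0.1194 -0.2935 -0.5415] T [0.0149 0.024  0.041 ] j [0.0772 0.1852 0.1884 1.5721 0.0003 1.4341]
MOVE [  26.4 -259.1    1. ] rot [-0.    -0.002  0.394]
```

View pics/g7.png

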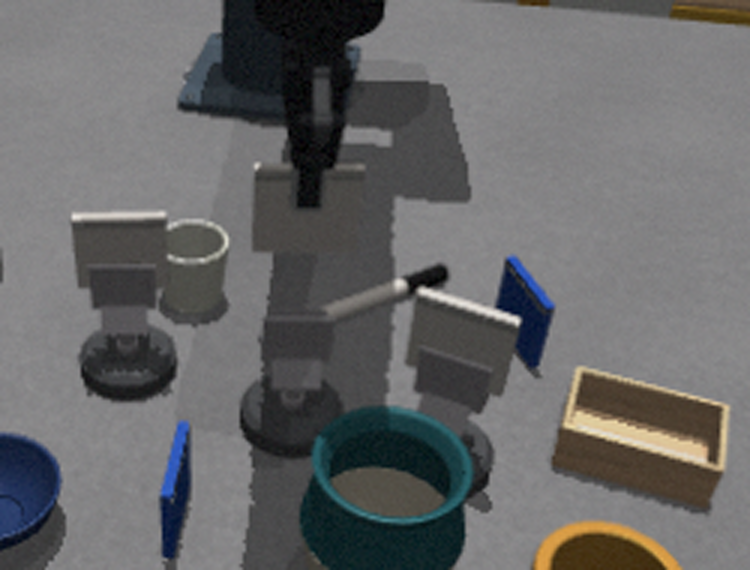

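Call:
{"api": "move_arm", "payload": {"moves": [{"tx":0,"ty":0,"tz":-20,"rx":0,"ry":0,"rz":0},{"tx":2,"ty":-20,"tz":-38,"rx":0,"ry":0,"rz":0.03},{"tx":5,"ty":-50,"tz":-38,"rx":0,"ry":0,"rz":0.08},{"tx":10,"ty":-85,"tz":-38,"rx":0,"ry":0,"rz":0.15},{"tx":15,"ty":-120,"tz":-38,"rx":0,"ry":0,"rz":0.2},{"tx":20,"ty":-155,"tz":-38,"rx":0,"ry":0,"rz":0.25},{"tx":25,"ty":-190,"tz":-38,"rx":0,"ry":0,"rz":0.3},{"tx":32,"ty":-225,"tz":-38,"rx":0,"ry":0,"rz":0.35},{"tx":45,"ty":-251,"tz":-20,"rx":0,"ry":0,"rz":0.4},{"tx":45,"ty":-251,"tz":20,"rx":0,"ry":0,"rz":0.401},{"tx":45,"ty":-251,"tz":60,"rx":0,"ry":0,"rz":0.401},{"tx":45,"ty":-251,"tz":90,"rx":0,"ry":0,"rz":0.401},{"tx":45,"ty":-251,"tz":90,"rx":0,"ry":0,"rz":0.401},{"tx":45,"ty":-251,"tz":90,"rx":0,"ry":0,"rz":0.401}]}}

```text
time: 12.3
ee_pos: [0.5592, 0.3656, 0.1098]
tool_rot: [0.001, 0.996, -0.093, -0.0]
wrist_force: [0.5, -0.7, 0.2]
finger_gap: 0.0079
```

```bash
python3 mv.py .56 .3663 .043 -.187
python3 - <<'E'
from h import *
p=grab('scene');i=p['pixels'][:,:,::-1]
a=cv2.resize(i[140:260,350:460],None,fx=4,fy=4,interpolation=2)
p=grab('top');i=p['pixels'][:,:,::-1]
b=cv2.resize(i[150:270,80:170],None,fx=4,fy=4,interpolation=2)
cv2.imwrite('pics/g8.png',np.hstack([a,b]))
E
```

```text
t=12.30 pos [0.5592 0.3656 0.1098] gap 0.0079 F [ 0.4697 -0.6911  0.2145] T [ 0.0031  0.0055 -0.0008] j [ 0.4789  0.4313  0.3111  1.452  -0.0004  2.2369]
MOVE [ 0.7 -1.  66.8] rot [ 0.001  0.001 -0.   ]
```

View pics/g8.png

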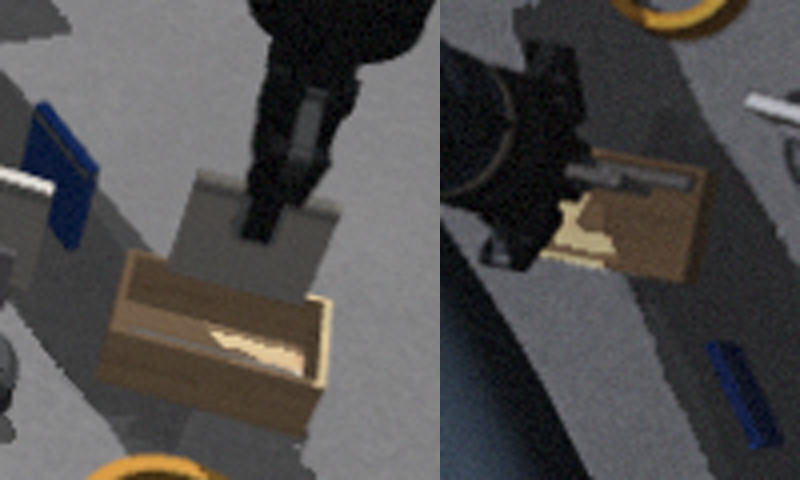

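Call:
{"api": "move_arm", "payload": {"moves": [{"tx":-1,"ty":-1,"tz":20,"rx":0,"ry":0,"rz":0},{"tx":-1,"ty":-1,"tz":40,"rx":0,"ry":0,"rz":0},{"tx":-1,"ty":-1,"tz":55,"rx":0,"ry":0,"rz":0},{"tx":-1,"ty":-1,"tz":62,"rx":0,"ry":0,"rz":0},{"tx":-1,"ty":-1,"tz":64,"rx":0,"ry":0,"rz":0},{"tx":-1,"ty":-1,"tz":64,"rx":0,"ry":0,"rz":0}]}}

```text
time: 13.0
ee_pos: [0.5614, 0.3681, 0.0504]
tool_rot: [-0.002, 0.996, -0.094, 0.003]
wrist_force: [0.5, -0.2, 0.0]
finger_gap: 0.0078
```

```bash
python3 ff.py;python3 - <<'E'
from h import *
p=grab('scene');i=p['pixels'][:,:,::-1]
a=cv2.resize(i[140:260,350:460],None,fx=4,fy=4,interpolation=2)
p=grab('top');i=p['pixels'][:,:,::-1]
b=cv2.resize(i[150:270,80:170],None,fx=4,fy=4,interpolation=2)
cv2.imwrite('pics/g9.png',np.hstack([a,b]))
E
```

```text
[-0.4278 -0.4904 -0.3317] [0.353  0.224  0.2876] [-0.0469  0.0289 -0.0033] [0.5618 0.3683 0.051 ] 13.15 0.007686582898827674
```

View pics/g9.png

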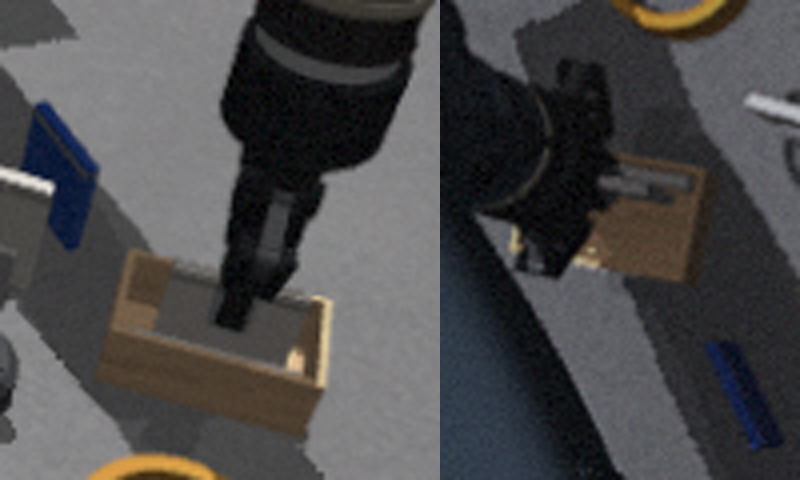

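Call:
{"api": "move_arm", "payload": {"moves": [{"tx":-2,"ty":1,"tz":4,"rx":0,"ry":0,"rz":0},{"tx":-2,"ty":1,"tz":7,"rx":0,"ry":0,"rz":0},{"tx":-2,"ty":1,"tz":9,"rx":0,"ry":0,"rz":0},{"tx":-2,"ty":1,"tz":9,"rx":0,"ry":0,"rz":0}]}}

```text
time: 13.65
ee_pos: [0.5591, 0.3675, 0.0411]
tool_rot: [-0.002, 0.996, -0.094, 0.003]
wrist_force: [-0.3, 0.4, 0.4]
finger_gap: 0.0078
```

```bash
python3 ff.py
```

```text
[ 0.3673  0.4112 -0.2201] [0.3911 0.3705 0.3619] [0.0023 0.008  0.0554] [0.5594 0.3677 0.0416] 13.8 0.007606207921157619
```

Call:
{"api": "move_arm", "payload": {"moves": [{"tx":0,"ty":0,"tz":1.5,"rx":0,"ry":0,"rz":0},{"tx":0,"ty":0,"tz":2.5,"rx":0,"ry":0,"rz":0},{"tx":0,"ty":0,"tz":2.5,"rx":0,"ry":0,"rz":0}]}}

```text
time: 14.1
ee_pos: [0.5599, 0.3679, 0.0408]
tool_rot: [-0.002, 0.996, -0.094, 0.004]
wrist_force: [-1.9, 0.0, 5.2]
finger_gap: 0.0077
```

```bash
python3 ff.py
```

```text
[-1.8685 -0.5441  5.4961] [0.2942 0.296  0.3358] [-0.2878  0.4591 -0.0208] [0.5599 0.3679 0.0407] 14.25 0.008115787590450105
```

Card touches the tray floor (5 N). Release and lift straight.

Call:
{"api": "move_arm", "payload": {"moves": [{"tx":0,"ty":0,"tz":-0.3,"rx":0,"ry":0,"rz":0},{"tx":0,"ty":0,"tz":-0.3,"rx":0,"ry":0,"rz":0}]}}

```text
time: 14.45
ee_pos: [0.56, 0.368, 0.0411]
tool_rot: [-0.002, 0.996, -0.094, 0.004]
wrist_force: [0.1, 0.1, -0.4]
finger_gap: 0.0079
```

Call:
{"api": "move_arm", "payload": {"moves": [{"tx":0,"ty":0,"tz":0,"rx":0,"ry":0,"rz":0},{"tx":0,"ty":0,"tz":0,"rx":0,"ry":0,"rz":0},{"tx":0,"ty":0,"tz":0,"rx":0,"ry":0,"rz":0},{"tx":0,"ty":0,"tz":-15,"rx":0,"ry":0,"rz":0},{"tx":0,"ty":0,"tz":-40,"rx":0,"ry":0,"rz":0},{"tx":0,"ty":0,"tz":-80,"rx":0,"ry":0,"rz":0},{"tx":0,"ty":0,"tz":-120,"rx":0,"ry":0,"rz":0},{"tx":0,"ty":0,"tz":-160,"rx":0,"ry":0,"rz":0},{"tx":0,"ty":0,"tz":-160,"rx":0,"ry":0,"rz":0}], "fingers": 0.55}}

```text
time: 15.35
ee_pos: [0.5619, 0.3691, 0.2115]
tool_rot: [-0.007, 0.996, -0.093, 0.011]
wrist_force: [0.5, -0.2, 1.5]
finger_gap: 0.0195
```

```bash
python3 - <<'E'
from h import *
p=grab('scene');i=p['pixels'][:,:,::-1]
a=cv2.resize(i[140:260,320:450],None,fx=3,fy=3,interpolation=2)
p=grab('top');i=p['pixels'][:,:,::-1]
b=cv2.resize(i[150:270,80:220],None,fx=3,fy=3,interpolation=2)
cv2.imwrite('pics/g10.png',np.hstack([a,b]))
E
python3 mv.py .5679 .1113 .2 1.785
```

```text
t=15.45 pos [0.5599 0.368  0.2047] gap 0.0194 F [ 0.3976  0.0633 -1.2817] T [0.0135 0.0594 0.0422] j [ 0.4817  0.4212  0.4861  1.6204 -0.0006  2.2398]
MOVE [ 55.6 250.8   3.1] rot [ 0.006 -0.017 -1.972]
```

View pics/g10.png

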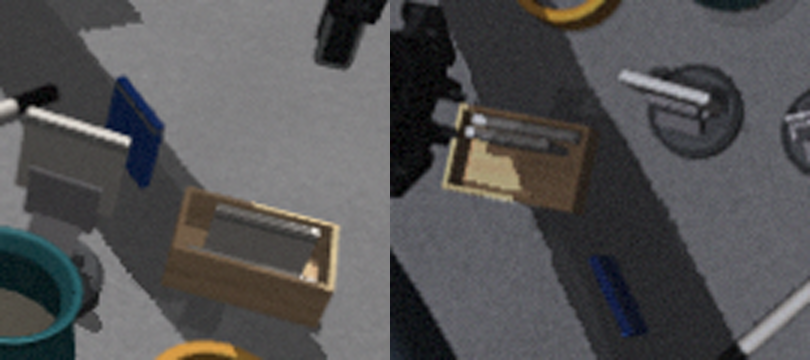

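Call:
{"api": "move_arm", "payload": {"moves": [{"tx":4,"ty":18,"tz":0,"rx":0,"ry":0,"rz":-0.14},{"tx":8,"ty":36,"tz":0,"rx":0,"ry":0,"rz":-0.28},{"tx":12,"ty":54,"tz":0,"rx":0,"ry":0,"rz":-0.42},{"tx":16,"ty":72,"tz":0,"rx":0,"ry":0,"rz":-0.56},{"tx":20,"ty":90,"tz":0,"rx":0,"ry":0,"rz":-0.7},{"tx":24,"ty":108,"tz":0,"rx":0,"ry":0,"rz":-0.84},{"tx":28,"ty":126,"tz":0,"rx":0,"ry":0,"rz":-0.98},{"tx":32,"ty":144,"tz":0,"rx":0,"ry":0,"rz":-1.12},{"tx":36,"ty":162,"tz":0,"rx":0,"ry":0,"rz":-1.26},{"tx":40,"ty":180,"tz":0,"rx":0,"ry":0,"rz":-1.4},{"tx":44,"ty":198,"tz":0,"rx":0,"ry":0,"rz":-1.54},{"tx":48,"ty":216,"tz":0,"rx":0,"ry":0,"rz":-1.68},{"tx":52,"ty":234,"tz":0,"rx":0,"ry":0,"rz":-1.82},{"tx":55.6,"ty":250.8,"tz":3,"rx":0.006,"ry":-0.017,"rz":-1.972},{"tx":55.6,"ty":250.8,"tz":3,"rx":0.006,"ry":-0.017,"rz":-1.972},{"tx":55.6,"ty":250.8,"tz":3,"rx":0.006,"ry":-0.017,"rz":-1.972},{"tx":55.6,"ty":250.8,"tz":3,"rx":0.006,"ry":-0.017,"rz":-1.972}], "fingers": -0.65}}

```text
time: 17.15
ee_pos: [0.5675, 0.112, 0.1995]
tool_rot: [-0.0, 0.628, 0.778, -0.0]
wrist_force: [0.0, 0.6, 0.3]
finger_gap: 0.0703
```

```bash
python3 mv.py .5684 .1113 .057 1.785;python3 - <<'E'
from h import *
p=grab('scene');i=p['pixels'][:,:,::-1]
cv2.imwrite('pics/g11.png',cv2.resize(i[100:260,210:380],None,fx=4,fy=4,interpolation=2)[:600])
E
```

```text
t=17.15 pos [0.5675 0.112  0.1995] gap 0.0703 F [0.0299 0.5987 0.2746] T [-0.01    0.0283  0.0157] j [ 0.0788  0.184   0.1841  1.5719  0.0004 -0.1339]
MOVE [ -1.    0.9 142.5] rot [-0.001 -0.    -0.002]
```

View pics/g11.png

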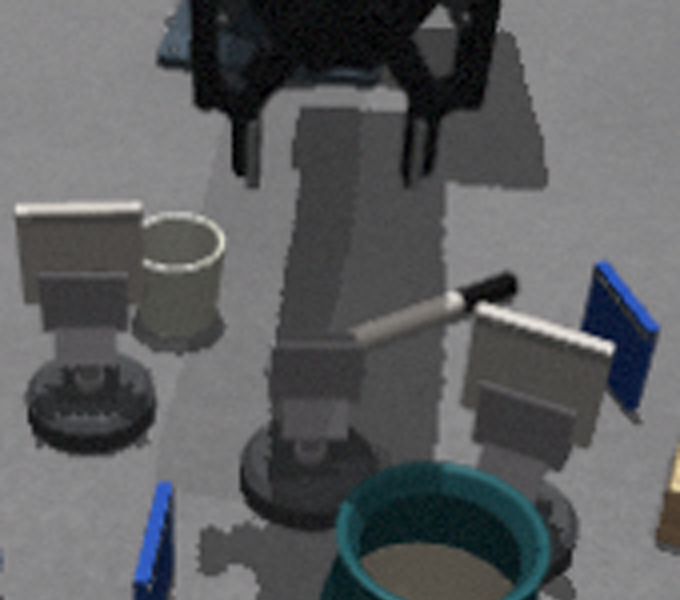

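Call:
{"api": "move_arm", "payload": {"moves": [{"tx":-1,"ty":1,"tz":35,"rx":0,"ry":0,"rz":0},{"tx":-1,"ty":1,"tz":70,"rx":0,"ry":0,"rz":0},{"tx":-1,"ty":1,"tz":100,"rx":0,"ry":0,"rz":0},{"tx":-1,"ty":1,"tz":125,"rx":0,"ry":0,"rz":0},{"tx":-1,"ty":1,"tz":140,"rx":0,"ry":0,"rz":0},{"tx":-1,"ty":1,"tz":147,"rx":0,"ry":0,"rz":0},{"tx":-1,"ty":1,"tz":147,"rx":0,"ry":0,"rz":0},{"tx":-1,"ty":1,"tz":147,"rx":0,"ry":0,"rz":0}]}}

```text
time: 18.0
ee_pos: [0.5698, 0.1116, 0.0543]
tool_rot: [0.001, 0.628, 0.778, 0.001]
wrist_force: [-0.3, 0.3, 0.2]
finger_gap: 0.0707
```

```bash
python3 mv.py .5684 .1113 .052 1.785;python3 - <<'E'
from h import *
p=grab('scene');i=p['pixels'][:,:,::-1]
cv2.imwrite('pics/g12.png',cv2.resize(i[130:260,230:360],None,fx=4.6,fy=4.6,interpolation=2)[:600])
E
```

```text
t=18.00 pos [0.5698 0.1116 0.0543] gap 0.0707 F [-0.277   0.2673  0.1715] T [-0.0126 -0.0224 -0.027 ] j [ 0.0779  0.2229 -0.0611  1.2848  0.0003 -0.1356]
MOVE [-0.  -1.4  2.3] rot [ 0.002 -0.    -0.001]
```

View pics/g12.png

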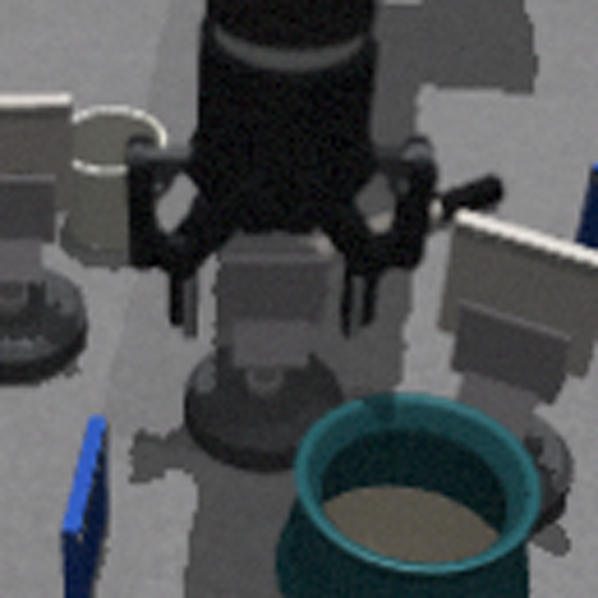

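Straddles the clip; close with 60 N.

Call:
{"api": "move_arm", "payload": {"moves": [{"tx":0,"ty":-1,"tz":2,"rx":0,"ry":0,"rz":0},{"tx":0,"ty":-1,"tz":2,"rx":0,"ry":0,"rz":0},{"tx":0,"ty":-1,"tz":2,"rx":0,"ry":0,"rz":0},{"tx":0,"ty":-1,"tz":2,"rx":0,"ry":0,"rz":0},{"tx":0,"ty":-1,"tz":2,"rx":0,"ry":0,"rz":0},{"tx":0,"ty":-1,"tz":2,"rx":0,"ry":0,"rz":0}], "fingers": 1, "newtons": 60}}

```text
time: 18.65
ee_pos: [0.5704, 0.1117, 0.0545]
tool_rot: [0.002, 0.628, 0.778, 0.002]
wrist_force: [0.4, 0.5, 6.3]
finger_gap: 0.0487
```

```bash
python3 mv.py .525 -.3208 .2 1.785
```

```text
t=18.65 pos [0.5704 0.1117 0.0545] gap 0.0487 F [0.4262 0.5025 6.2999] T [ 0.0956  0.0746 -0.0406] j [ 0.0777  0.22   -0.0641  1.2806  0.0007 -0.1358]
MOVE [-413.1 -135.1 -146.3] rot [ 0.006  0.    -0.001]
```

Call:
{"api": "move_arm", "payload": {"moves": [{"tx":0,"ty":0,"tz":-3,"rx":0,"ry":0,"rz":0},{"tx":0,"ty":0,"tz":-8,"rx":0,"ry":0,"rz":0},{"tx":0,"ty":0,"tz":-15,"rx":0,"ry":0,"rz":0},{"tx":0,"ty":0,"tz":-30,"rx":0,"ry":0,"rz":0},{"tx":0,"ty":0,"tz":-50,"rx":0,"ry":0,"rz":0},{"tx":0,"ty":0,"tz":-70,"rx":0,"ry":0,"rz":0},{"tx":0,"ty":0,"tz":-90,"rx":0,"ry":0,"rz":0},{"tx":0,"ty":0,"tz":-110,"rx":0,"ry":0,"rz":0},{"tx":0,"ty":0,"tz":-130,"rx":0,"ry":0,"rz":0},{"tx":0,"ty":0,"tz":-150,"rx":0,"ry":0,"rz":0},{"tx":0,"ty":0,"tz":-170,"rx":0,"ry":0,"rz":0},{"tx":0,"ty":0,"tz":-190,"rx":0,"ry":0,"rz":0},{"tx":0,"ty":0,"tz":-190,"rx":0,"ry":0,"rz":0},{"tx":0,"ty":0,"tz":-190,"rx":0,"ry":0,"rz":0}]}}

```text
time: 20.05
ee_pos: [0.5697, 0.1115, 0.2451]
tool_rot: [0.003, 0.628, 0.778, 0.003]
wrist_force: [-0.2, -0.7, -9.2]
finger_gap: 0.0488
```

```bash
python3 mv.py .525 -.3208 .245 1.457;python3 - <<'E'
from h import *
p=grab('scene');i=p['pixels'][:,:,::-1]
cv2.imwrite('pics/g13.png',cv2.resize(i[60:260,190:400],None,fx=3,fy=3,interpolation=2)[:600])
E
```

```text
t=20.05 pos [0.5697 0.1115 0.2451] gap 0.0488 F [-0.1823 -0.6949 -9.1983] T [-0.0321  0.0756 -0.0078] j [ 0.0774  0.1907  0.2826  1.6551  0.0007 -0.136 ]
MOVE [-413.  -135.2   -0.8] rot [ 0.008 -0.001  0.327]
```

View pics/g13.png

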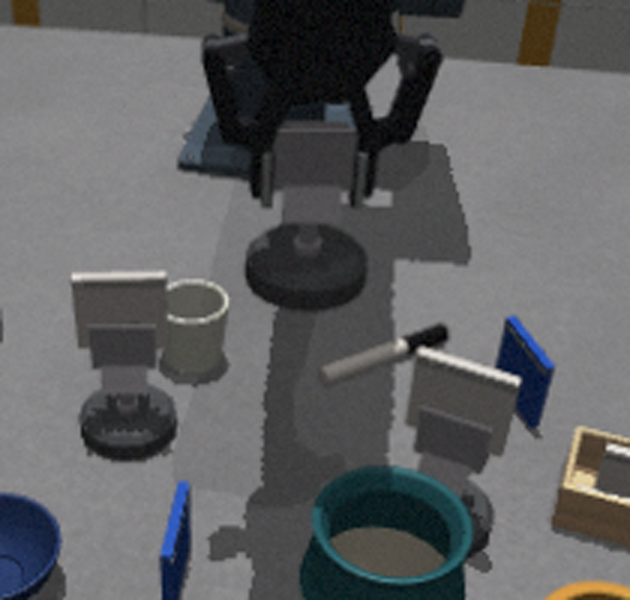

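Call:
{"api": "move_arm", "payload": {"moves": [{"tx":-10,"ty":-3,"tz":0,"rx":0,"ry":0,"rz":0},{"tx":-35,"ty":-12,"tz":0,"rx":0,"ry":0,"rz":0},{"tx":-65,"ty":-21,"tz":0,"rx":0,"ry":0,"rz":0},{"tx":-95,"ty":-31,"tz":0,"rx":0,"ry":0,"rz":0},{"tx":-125,"ty":-41,"tz":0,"rx":0,"ry":0,"rz":0},{"tx":-155,"ty":-51,"tz":0,"rx":0,"ry":0,"rz":0},{"tx":-185,"ty":-61,"tz":0,"rx":0,"ry":0,"rz":0},{"tx":-215,"ty":-70,"tz":0,"rx":0,"ry":0,"rz":0},{"tx":-245,"ty":-80,"tz":0,"rx":0,"ry":0,"rz":0},{"tx":-275,"ty":-90,"tz":0,"rx":0,"ry":0,"rz":0},{"tx":-305,"ty":-100,"tz":0,"rx":0,"ry":0,"rz":0},{"tx":-335,"ty":-110,"tz":0,"rx":0,"ry":0,"rz":0},{"tx":-365,"ty":-119,"tz":0,"rx":0,"ry":0,"rz":0},{"tx":-390,"ty":-128,"tz":0,"rx":0,"ry":0,"rz":0},{"tx":-408,"ty":-133,"tz":0,"rx":0.004,"ry":0,"rz":0},{"tx":-413,"ty":-135,"tz":0,"rx":0.008,"ry":0,"rz":0},{"tx":-413,"ty":-135,"tz":0,"rx":0.008,"ry":0,"rz":0},{"tx":-413,"ty":-135,"tz":0,"rx":0.008,"ry":0,"rz":0}]}}

```text
time: 21.9
ee_pos: [0.5241, -0.3198, 0.2422]
tool_rot: [-0.002, 0.628, 0.779, -0.001]
wrist_force: [0.6, -0.1, -9.3]
finger_gap: 0.0488
```

```bash
python3 mv.py .525 -.3208 .075 1.785
```

```text
t=21.90 pos [ 0.5241 -0.3198  0.2422] gap 0.0488 F [ 0.5751 -0.08   -9.3338] T [ 0.062  -0.081  -0.0606] j [-0.6563  0.2967  0.4027  1.681  -0.0014 -0.8701]
MOVE [ -1.6   1.3 167.2] rot [-0.004 -0.002 -0.   ]
```

Call:
{"api": "move_arm", "payload": {"moves": [{"tx":-1,"ty":1,"tz":15,"rx":0,"ry":0,"rz":0},{"tx":-1,"ty":1,"tz":35,"rx":0,"ry":0,"rz":0},{"tx":-1,"ty":1,"tz":55,"rx":0,"ry":0,"rz":0},{"tx":-1,"ty":1,"tz":75,"rx":0,"ry":0,"rz":0},{"tx":-1,"ty":1,"tz":95,"rx":0,"ry":0,"rz":0},{"tx":-1,"ty":1,"tz":115,"rx":0,"ry":0,"rz":0},{"tx":-1,"ty":1,"tz":135,"rx":0,"ry":0,"rz":0},{"tx":-1,"ty":1,"tz":148,"rx":-0.002,"ry":0,"rz":0},{"tx":-1,"ty":1,"tz":155,"rx":-0.004,"ry":0,"rz":0},{"tx":-1,"ty":1,"tz":155,"rx":-0.004,"ry":0,"rz":0},{"tx":-1,"ty":1,"tz":155,"rx":-0.004,"ry":0,"rz":0}]}}

```text
time: 23.0
ee_pos: [0.5252, -0.3204, 0.0882]
tool_rot: [-0.0, 0.627, 0.779, 0.001]
wrist_force: [0.0, 0.5, -9.0]
finger_gap: 0.0494
```

```bash
python3 mv.py .525 -.3208 .0725 1.785;python3 - <<'E'
from h import *
p=grab('scene');i=p['pixels'][:,:,::-1]
a=cv2.resize(i[90:230,40:200],None,fx=2.5,fy=2.5,interpolation=2)
p=grab('top');i=p['pixels'][:,:,::-1]
b=cv2.resize(i[135:275,325:485],None,fx=2.5,fy=2.5,interpolation=2)
cv2.imwrite('pics/g14.png',np.hstack([a,b]))
E
```

```text
t=23.00 pos [ 0.5252 -0.3204  0.0882] gap 0.0494 F [ 0.0141  0.5077 -8.9715] T [-0.0655 -0.0693  0.0369] j [-0.6577  0.296   0.0954  1.3703  0.0017 -0.8718]
MOVE [-0.3 -0.3 15.7] rot [ 0.001 -0.001 -0.   ]
```

View pics/g14.png

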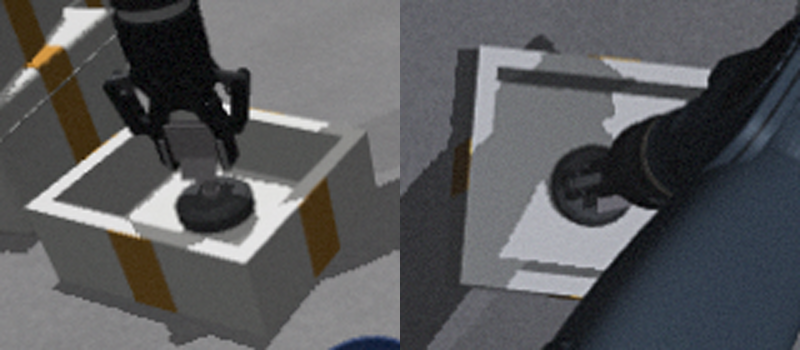

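Call:
{"api": "move_arm", "payload": {"moves": [{"tx":0,"ty":0,"tz":3,"rx":0,"ry":0,"rz":0},{"tx":0,"ty":0,"tz":6,"rx":0,"ry":0,"rz":0},{"tx":0,"ty":0,"tz":9,"rx":0,"ry":0,"rz":0},{"tx":0,"ty":0,"tz":11,"rx":0,"ry":0,"rz":0},{"tx":0,"ty":0,"tz":13,"rx":0,"ry":0,"rz":0},{"tx":0,"ty":0,"tz":14,"rx":0,"ry":0,"rz":0},{"tx":0,"ty":0,"tz":14,"rx":0,"ry":0,"rz":0}]}}

```text
time: 23.8
ee_pos: [0.5255, -0.3208, 0.0746]
tool_rot: [0.0, 0.628, 0.779, 0.001]
wrist_force: [-0.3, -0.7, -10.9]
finger_gap: 0.0489
```

```bash
python3 ff.py
```

```text
[-0.6192  0.0711 -9.029 ] [0.1798 0.276  0.2761] [-0.0264  0.0058  0.0115] [ 0.5258 -0.3211  0.0751] 23.95 0.048882997050392785
```

Still fully carried. Ease down further.

Call:
{"api": "move_arm", "payload": {"moves": [{"tx":0,"ty":0,"tz":1,"rx":0,"ry":0,"rz":0},{"tx":0,"ty":0,"tz":2,"rx":0,"ry":0,"rz":0},{"tx":0,"ty":0,"tz":3,"rx":0,"ry":0,"rz":0},{"tx":0,"ty":0,"tz":3.5,"rx":0,"ry":0,"rz":0},{"tx":0,"ty":0,"tz":3.5,"rx":0,"ry":0,"rz":0}]}}

```text
time: 24.45
ee_pos: [0.5258, -0.3212, 0.0726]
tool_rot: [0.001, 0.628, 0.779, 0.001]
wrist_force: [-3.2, 1.3, -2.4]
finger_gap: 0.0497
```

```bash
python3 ff.py
```

```text
[-3.1209  1.3215 -2.3378] [0.2393 0.25   1.1133] [0.3927 0.6107 0.0522] [ 0.5258 -0.3212  0.0726] 24.6 0.04873538165360262
```

Call:
{"api": "move_arm", "payload": {"moves": [{"tx":0,"ty":0,"tz":1.5,"rx":0,"ry":0,"rz":0},{"tx":0,"ty":0,"tz":1.5,"rx":0,"ry":0,"rz":0},{"tx":0,"ty":0,"tz":1.5,"rx":0,"ry":0,"rz":0}]}}

```text
time: 24.9
ee_pos: [0.5257, -0.3212, 0.0726]
tool_rot: [0.001, 0.628, 0.779, 0.001]
wrist_force: [-4.5, 2.3, 1.1]
finger_gap: 0.0491
```

```bash
python3 ff.py
```

```text
[-4.3585  2.3113  2.63  ] [0.2288 0.4042 0.3231] [ 0.6006  0.8303 -0.0225] [ 0.5258 -0.3212  0.0726] 25.05 0.04922775446738668
```

Call:
{"api": "move_arm", "payload": {"moves": [{"tx":0,"ty":0,"tz":0,"rx":0,"ry":0,"rz":0},{"tx":0,"ty":0,"tz":0,"rx":0,"ry":0,"rz":0},{"tx":0,"ty":0,"tz":0,"rx":0,"ry":0,"rz":0},{"tx":0,"ty":0,"tz":0,"rx":0,"ry":0,"rz":0},{"tx":0,"ty":0,"tz":-10,"rx":0,"ry":0,"rz":0},{"tx":0,"ty":0,"tz":-30,"rx":0,"ry":0,"rz":0},{"tx":0,"ty":0,"tz":-60,"rx":0,"ry":0,"rz":0},{"tx":0,"ty":0,"tz":-100,"rx":0,"ry":0,"rz":0},{"tx":0,"ty":0,"tz":-140,"rx":0,"ry":0,"rz":0},{"tx":0,"ty":40,"tz":-180,"rx":0,"ry":0,"rz":0},{"tx":0,"ty":80,"tz":-180,"rx":0,"ry":0,"rz":0},{"tx":0,"ty":80,"tz":-180,"rx":0,"ry":0,"rz":0},{"tx":0,"ty":80,"tz":-180,"rx":0,"ry":0,"rz":0}], "fingers": -0.7}}

```text
time: 26.35
ee_pos: [0.6043, -0.3038, 0.252]
tool_rot: [0.001, 0.627, 0.779, 0.001]
wrist_force: [0.3, 0.7, 0.6]
finger_gap: 0.0726
```

```bash
python3 ff.py
python3 - <<'E'
from h import *
p=grab('scene','s1.png');i=p['pixels'][:,:,::-1]
np.set_printoptions(precision=4,suppress=True)
for d in vision.spot_in(p,'stand_a'): print(round(d['score'],2),np.round(d['centre'],3))
a=cv2.resize(i[110:240,50:200],None,fx=2.6,fy=2.6,interpolation=2)
b=cv2.resize(i[130:260,290:440],None,fx=2.6,fy=2.6,interpolation=2)
cv2.imwrite('pics/g15.png',np.hstack([a,b]))
grab('top','t1.png')
E
```

```text
[-0.1453 -0.2653  0.4114] [0.2971 0.1794 0.7424] [-0.0117  0.043  -0.012 ] [ 0.6025 -0.3042  0.2534] 26.5 0.0723608733065601
0.93 [ 0.547 -0.022  0.02 ]
0.77 [ 0.534 -0.313  0.044]
0.73 [0.597 0.227 0.077]
```

View pics/g15.png

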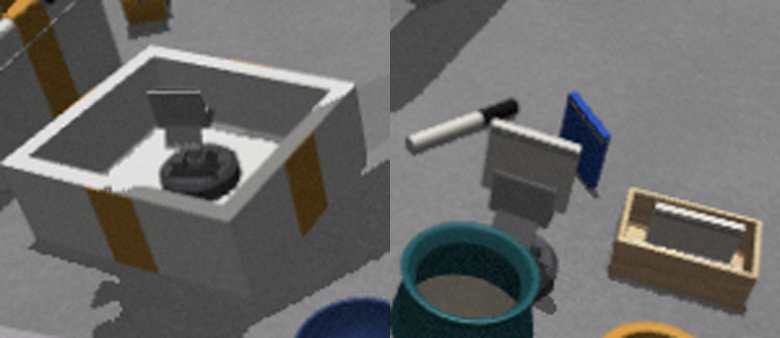

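View pics/s1.png

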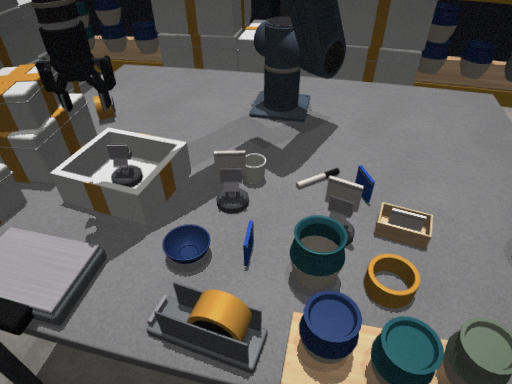

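View pics/t1.png

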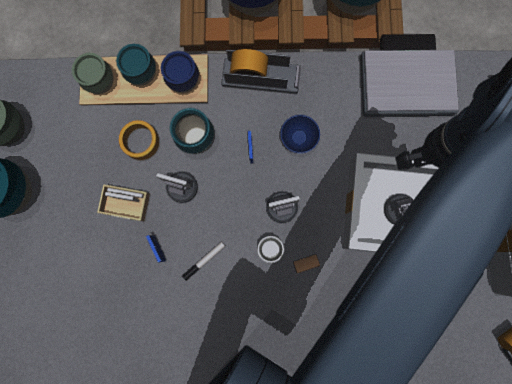

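```bash
python3 -c "
from station import bot
print(bot.finish_job())"
```

```text
the job is handed in; nothing more can be done
None
```

The job is handed in at about 27 s. The weak clip was on the middle stand, at about (0.568, 0.111) on the bench.

- **Finding the weak clip:** I tugged the left stand's card and it held about 5.5 N without moving. The middle stand's card slid at about 2 to 3 N. I did not touch the right stand: with one weak clip among the three, the middle one settled it.
- **Card:** I drew it right out of the clip and lowered it to the tray floor (5 N contact). It now stands upright in the tray on its lower edge.
- **Stand:** I carried it by the cheeks to the middle of the foam box and lowered it until the floor took its full weight. I then released it.

The last pictures show the stand upright in the box and the card in the tray. The two sound stands look unmoved and still hold their cards, and the other things on the bench show no visible shift. The gripper is clear of everything, with the wrist force near zero.

No check failed or disagreed. One early move was refused as "invalid input" before the arm had moved, and I sent it again with all six values in every row. I judged the sound clips' grip and the seating of their cards only from the tug and the pictures.

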